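Swap the failed RF unit on the sloped test station

TASK

The red-labelled unit on the sloped test station has failed: take it out and set it down gently, flat and label up, on the grey inlay in the red reject crate, without dropping it or ramming it down. Then put the blue-labelled unit from the stand into the lane that has become free, lying flat on the slope, label up, along the lane, with its lower end against the yellow ledge. Leave the green-labelled unit and everything else where it is, and do not push hard on the test station or its bridge.

Things in the scene. Friction and masses are not known exactly. Their poses are not given: they have to be found in the camera images.
- plate: blue two-lane plate of the station, rising 30 deg towards the robot's left. Origin: on its surface midway between the lanes, 85 mm above the table; x up the slope, y across, z out of it. Lane centres y = +-65 mm. Surface x -65 to 95, y +-125 mm. At x = -65 mm the yellow ledge (10 mm high and thick) crosses both lanes: a unit against it has its origin at x = 0, z = 0
- reject: die-cast aluminium box, 130 (x) x 55 (y) x 40 (z) mm, about 0.35 kg, with two brass sockets sticking out 11 mm from its +x end at 22 mm height, and a red label on its top. Origin: centre of its underside; z out of its labelled top. The failed unit; it lies in one of the two lanes, along the slope.
- passed: die-cast aluminium box, 130 (x) x 55 (y) x 40 (z) mm, about 0.35 kg, with two brass sockets sticking out 11 mm from its +x end at 22 mm height, and a green label on its top. Origin: centre of its underside; z out of its labelled top. In the other lane; must stay there.
- fresh: die-cast aluminium box, 130 (x) x 55 (y) x 40 (z) mm, about 0.35 kg, with two brass sockets sticking out 11 mm from its +x end at 22 mm height, and a blue label on its top. Origin: centre of its underside; z out of its labelled top. The next unit to test; lies flat on the stand.
- crate: red open-topped reject crate, fixed, 230 (x) x 190 (y) x 82 (z) mm outside, walls 6 mm. Origin: centre of its underside. In it a firm, flat grey inlay (216 x 176 mm) lies on packing; its top is anywhere from 14 to 54 mm above the origin, differs every time and is not reported: feel or look for it
- stand: low grey stand with a black rubber top, fixed, 220 x 170 x 30 mm. Origin: centre of its underside. It carries the blue-labelled unit. Crate and stand are one to the left, one to the right of the robot, and change places.
- screwdriver: screwdriver, 180 mm, lying on the table along its x. Leave alone.
- wrench: wrench, 170 mm, lying on the table along its x. Leave alone.
- jar: clear jar with black lid, diameter 64 mm, height 85 mm. Origin: centre of its underside. Leave alone.
- mug: blue mug, diameter 80 mm, height 90 mm. Origin: centre of its underside. Leave alone.
- attenuator: stepped brass attenuator standing upright, diameter 48 mm, height 70 mm. Origin: centre of its underside. Leave alone.
- station: fixed test station, base 200 x 250 mm, carries the plate. Origin: 85 mm straight below the plate's origin, on the table; x horizontal, to the uphill side. A dark antenna bridge spans the lanes: beam 250 mm along y, x -30 to 45 mm, underside 281 mm, top 307 mm above the table, on two 22 mm posts at x = 98, y = +-112 mm. A vertical tool over a unit would hit the beam; come in square to the slope
Mind the look-alikes: they are no part of the job. What is shaped like the fresh but purple is not meant.

How it is judged:
By the outcome, as a careful person would: the job done as asked, in the order asked, and still so for the second after the job is handed in, with the robot touching nothing.
It also fails if it takes over 72 s, if anything falls off the work surface, if the arm or the gripper's body presses on something with over 40 N, if the wrist force passes 120 N, or if a joint passes its speed limit or range.

ROBOT

A 7-joint arm with a two-finger parallel gripper is mounted at the origin on the work surface. World frame = base frame: x ahead of the robot, y to its left, z up, the work surface at z = 0. Lengths are in m, angles in rad, forces in N, time in s.
With the tool pointing down it reaches from about 0.425 to 0.825 m from the base axis. Payload 3.6 kg.
Tool frame: the origin (TCP) lies at the very end of the fingers, on their centre line; the grasp point (between the pads) lies 19 mm behind it; x points along the fingers, y is the direction in which the jaws open and shut, and the axes are right-handed (so a half turn about x gives the same grasp; the last joint's range is limited). The gripper opens to 93 mm and grips with 3 to 60 N. Pads are 15 mm wide; open, the fingers measure 128 mm over their backs; the gripper's body (75 mm by 188 mm) begins 65 mm behind the grasp point.
Start: joints at [1.171, 0.615, -0.013, 1.423, 0.008, 1.103, -0.04], TCP at [0.237, -0.605, 0.187] pointing down, gripper open.
Joint ranges: [-3.12, 3.12], [-0.3, 2.06], [-1.34, 1.32], [0.26, 2.42], [-1.36, 4.5], [0.01, 1.98], [-2.84, 2.84]. Speed limits (rad/s): [2.79, 2.79, 3.14, 3.14, 3.14, 3.14, 3.14].

INTERFACE

Orientations are given as a rotation vector (axis times angle).
In Python, from plant import observe, read_camera, hand_in gives the robot as it stands. The module is installed in compiled form; this text tells all that it offers.
- The arm moves only by the tool apply_moves, never from a script. Its argument "deltas" is a list of rows, each an object with "offset": the shift along the tool's x, y, z as a fraction of full scale, a list of three; "turn": the turn about the tool's x as a fraction of full scale. In form: [{"offset": [x, y, z], "turn": turn}, ...]. A call has 1 to 10 rows; each row shifts and turns the commanded pose from where the row before left it, along the tool's axes as they then stand; what a row does not reach is not made up. Full scale, the value 1, is 50 mm for a shift and 4 degrees for a turn. A row lasts 1/8 s, in which the tool goes at most 62.5 mm and 10.7 degrees, less where a joint would pass 70% of its speed; a pose out of reach is approached as far as the arm can. A call with a number of a shift or a turn outside -1 to 1 is refused whole. A call with a gripper value outside its range is refused whole. "fingers" is the opening, from -1 (shut) to 1 (fully open), so that 0 is half open, set as the call begins (left out, the last holds). The fingers move at their own pace and stop on an object; "force" is the grip in N (left out, the last holds). Time passes only in rows, so rows that do not move let the fingers close. It gives the time, the measured TCP pose, the force and the opening at its end, in the units of the state.
- observe(): the state, without advancing time (a new reading comes with each control period).
- read_camera(name): name is "scene" or "side" or "wrist"; returns a dict with "pixels" (420x560x3 uint8, red, green, blue), "fx", "fy", "cx", "cy" (pixels), "cam_to_world" (4x4, takes a point from camera to world coordinates); the wrist camera has in their place "tool_from_camera" (4x4, takes a point from camera to tool coordinates, whose origin is the TCP and whose axes are the tool frame's). Camera axes: x right, y up, looking along -z (the intrinsics and any distortion apply to the point x, -y, -z); pixel columns grow to the right and rows downward; lengths in m; the calibration is good to about 2 mm. A picture is of the moment at which its call begins: read the wrist's pose just before it. There is no depth.
- hand_in(): hands the job in, once; it reports no verdict.
The state is a dict: "t": time; "joint_pos": joint angles; "joint_vel": joint speeds; "effort": joint torques, N m; "position": TCP position; "ee_rot": TCP orientation; "wrist_force": force on the tool from outside, world axes, zero at the start; "torque": the same for the moment, N m; "gripper_width": opening from 0.0 (shut) to 1.0 (fully open).
Only numpy, scipy, OpenCV 4.12 (cv2) and the standard library are available. Lean on these libraries where they do the work, as an engineer would, in place of code of your own. Each camera call takes 0.05 s, during which the arm holds its last target. There are 200 camera calls.

## Working session

There is one attempt and no reset: what is moved stays moved. The work goes in short steps, Python scripts to look and compute and a tool call to move; the robot and the scene stay as the last step left them, time stands still between calls to the robot, and variables do not carry over. Pictures are saved under pics/ and viewed, about 8 in all and at most 12, crops included, and the job is handed in when it is done.

Besides the shell and the picture viewer there is one more tool, called after ">>>" as a command line: name --argument value ..., lists and objects as JSON in quotes. apply_moves: Moves the arm, as the interface text tells. Its arguments: {"type":"object","properties":{"deltas":{"type":"array"},"fingers":{"type":"number"},"force":{"type":"number"}},"required":["deltas"]}

```bash
mkdir -p pics; cat > h.py <<'E'
import numpy as np, cv2
from scipy.spatial.transform import Rotation as R
from plant import observe, read_camera
def snap(n,f):
    s=observe(); c=read_camera(n); cv2.imwrite('pics/'+f,c['pixels'][:,:,::-1])
    if 'cam_to_world' in c: T=np.array(c['cam_to_world'])
    else:
        W=np.eye(4);W[:3,:3]=R.from_rotvec(s['ee_rot']).as_matrix();W[:3,3]=s['position'];T=W@np.array(c['tool_from_camera'])
    K=(c['fx'],c['fy'],c['cx'],c['cy']); np.savez('pics/'+f+'.npz',T=T,K=K); return c
def load(f):
    d=np.load('pics/'+f+'.npz'); return d['T'],d['K']
def ray(f,u,v):
    T,K=load(f); d=np.array([(u-K[2])/K[0],-(v-K[3])/K[1],-1]); return T[:3,3],T[:3,:3]@d
def atz(f,u,v,z):
    o,d=ray(f,u,v); return o+d*(z-o[2])/d[2]
def proj(f,P):
    T,K=load(f); p=(np.atleast_2d(P)-T[:3,3])@T[:3,:3]; return np.c_[K[0]*p[:,0]/-p[:,2]+K[2],K[3]*-p[:,1]/-p[:,2]+K[3]] if 0 else np.c_[K[0]*p[:,0]/-p[:,2]+K[2],K[1]*p[:,1]/p[:,2]+K[3]]
E
python3 - <<'E'
from h import *
for n in('scene','side'):
    c=snap(n,n+'0.png'); print({k:v for k,v in c.items() if k!='pixels'})
print(observe())
a=[cv2.imread('pics/%s0.png'%n) for n in('scene','side')]
E
```

```text
{'fx': 407.9640948219537, 'fy': 407.9640948219537, 'cx': 277.3049936036032, 'cy': 215.9754488242573, 'cam_to_world': array([[ 0.80648141, -0.49674567,  0.32067347,  0.92552581],
       [ 0.59118617,  0.68601852, -0.42411968, -0.57660444],
       [-0.00930832,  0.53162236,  0.84693035,  1.05453417],
       [ 0.        ,  0.        ,  0.        ,  1.        ]])}
{'fx': 385.63963666318244, 'fy': 385.63963666318244, 'cx': 282.61092721757467, 'cy': 203.83345115754028, 'cam_to_world': array([[-0.92265289,  0.24327773, -0.29921161,  0.20590313],
       [-0.38538417, -0.60947133,  0.69283745,  0.73958902],
       [-0.01380898,  0.7545599 ,  0.65608587,  0.85336361],
       [ 0.        ,  0.        ,  0.        ,  1.        ]])}
{'t': 0.1, 'joint_pos': array([ 1.17150282,  0.61576065, -0.01263474,  1.42471509,  0.00814515,
        1.10338893, -0.04038306]), 'joint_vel': array([ 0.00012515, -0.00332401,  0.00053371, -0.00433825,  0.00065887,
       -0.00093943,  0.00162416]), 'effort': array([ 8.32146725e-04, -4.60044408e+01,  2.09967834e-01, -1.66245478e+01,
       -6.12142333e-02,  1.69035816e-02,  1.04690537e-04]), 'position': array([ 0.23646954, -0.60463667,  0.186345  ]), 'ee_rot': array([ 2.01805721,  0.38302069, -2.0190149 ]), 'wrist_force': array([-0.20930657,  0.2928889 , -0.77321918]), 'torque': array([ 0.00791021, -0.03185246,  0.00465023]), 'gripper_width': 1.00188375963696}
```

View pics/scene0.png

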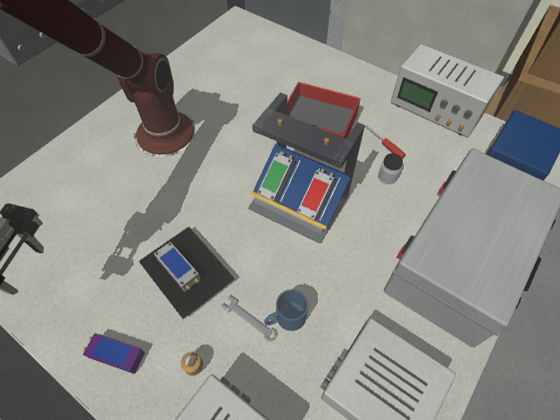

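View pics/side0.png

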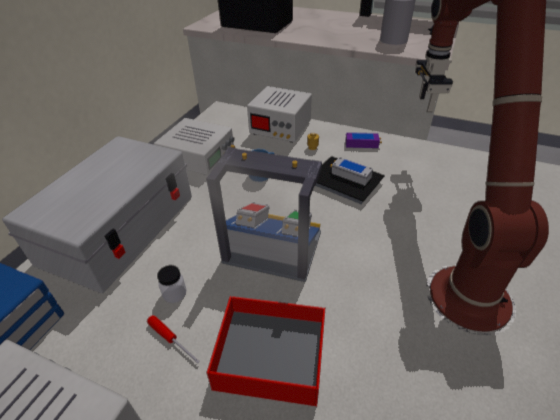

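The red-labelled unit in the right lane is at scene (318,192) and the green one at (274,175). The blue unit on the stand is at (178,262). Crate is at (325,110), mug at (291,310). Look-alikes for the fresh unit: the purple box at (113,352), the blue mug, and the blue crate at (525,145), none of them on the stand. I choose (178,262). Next, a close crop.

```bash
python3 - <<'E'
from h import *
s=cv2.imread('pics/scene0.png'); d=cv2.imread('pics/side0.png')
a=cv2.resize(s[130:245,240:360],None,fx=3.3,fy=3.3,interpolation=3)
b=cv2.resize(s[220:320,130:250],None,fx=3.3,fy=3.3,interpolation=3)
c=cv2.resize(d[140:280,200:400],None,fx=2,fy=2,interpolation=3)
e=cv2.resize(s[75:145,240:370],None,fx=3,fy=3,interpolation=3)
out=np.zeros((600,800,3),np.uint8)
def put(i,y,x): 
    h=min(i.shape[0],600-y);w=min(i.shape[1],800-x); out[y:y+h,x:x+w]=i[:h,:w]
put(a,0,0);put(b,0,400);put(c,382,0);put(e,335,402)
cv2.imwrite('pics/crop1.png',out)
M=R.from_rotvec(observe()['ee_rot']).as_matrix();print(M.round(3))
hsv=cv2.cvtColor(s,cv2.COLOR_BGR2HSV);hd=cv2.cvtColor(d,cv2.COLOR_BGR2HSV)
for n,lo,hi in(('red',0,8),('green',55,75),('blue',105,125),('yel',18,27)):
  for nm,h in(('scene',hsv),('side',hd)):
    m=cv2.inRange(h,(lo,110,70),(hi,255,255))
    k,l,st,ce=cv2.connectedComponentsWithStats(m)
    print(n,nm,[(st[i][4],ce[i].round(1).tolist()) for i in range(1,k) if st[i][4]>60])
E
```

```text
[[-0.001  0.364 -0.931]
 [ 0.002 -0.931 -0.364]
 [-1.    -0.002  0.   ]]
red scene [(np.int32(954), [329.5, 100.9]), (np.int32(163), [392.7, 147.8]), (np.int32(467), [314.7, 194.3])]
red side [(np.int32(176), [259.7, 122.2]), (np.int32(78), [174.8, 193.4]), (np.int32(180), [539.0, 212.2]), (np.int32(83), [253.4, 207.1]), (np.int32(488), [511.3, 217.0]), (np.int32(110), [118.8, 251.1]), (np.int32(458), [440.2, 286.4]), (np.int32(280), [504.4, 310.9]), (np.int32(4285), [264.8, 353.8]), (np.int32(359), [160.6, 328.1])]
green scene [(np.int32(398), [273.9, 175.9])]
green side []
blue scene [(np.int32(3123), [527.3, 144.5]), (np.int32(1874), [306.0, 182.6]), (np.int32(469), [175.1, 262.8]), (np.int32(676), [111.2, 351.0])]
blue side [(np.int32(123), [362.1, 135.6]), (np.int32(172), [352.3, 165.8]), (np.int32(97), [232.9, 224.6]), (np.int32(1292), [14.1, 288.0])]
yel scene [(np.int32(268), [288.9, 210.2]), (np.int32(193), [189.9, 364.4])]
yel side [(np.int32(149), [312.6, 140.9])]
```

View pics/crop1.png

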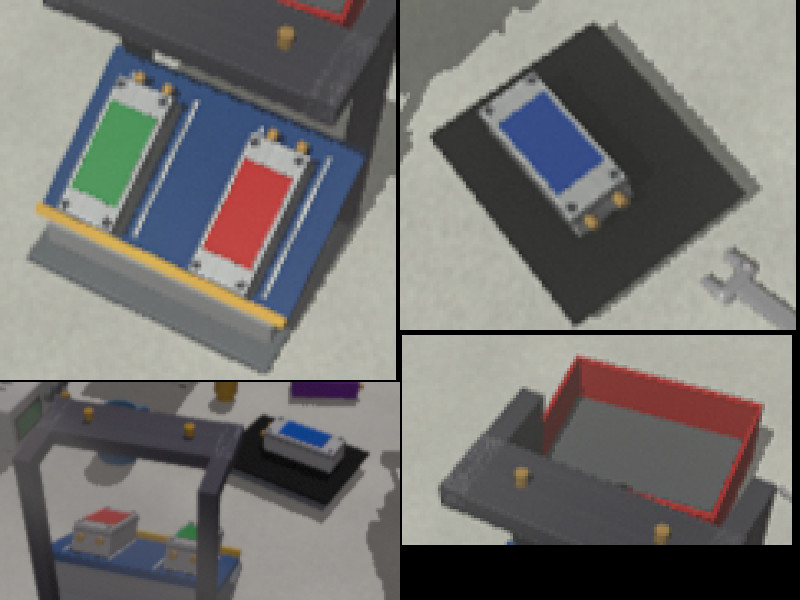

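The crop shows red in the lane further from the robot with its sockets uphill, green nearer. The fresh unit is blue on a white body on the black stand, so not the purple one. Its socket end points lower right at scene ≈(193,287).

```bash
cat > fit.py <<'E'
from h import *
from scipy.optimize import least_squares
def Rz(a): return R.from_euler('z',a).as_matrix()
RY=R.from_euler('y',-np.pi/6).as_matrix()   # plate x up
def plateT(p): return Rz(p[2])@RY, np.array([p[0],p[1],.085])
E
python3 - <<'E'
from fit import *
ca=lambda x,y:(240+x/3.3,130+y/3.3); cb=lambda x,y:(130+(x-400)/3.3,220+y/3.3); ce=lambda x,y:(240+(x-402)/3,75+(y-335)/3)
# plate: ledge corners + back-right
L=np.array([[-75,125,10],[-75,-125,10],[95,-125,0],[-65,0,10]])/1e3
px=np.array([ca(38,205),ca(285,322),ca(362,155)])
def f(p):
    A,o=plateT(p); return (proj('scene0.png',L[:3]@A.T+o)-px).ravel()
r=least_squares(f,[.6,0,np.pi/2]); print('plate',r.x.round(4),np.degrees(r.x[2]).round(1),r.fun.round(1))
pl=r.x
T,o=plateT(pl)
# red unit: label centroid -> expected at lane -65, x 0
for n,y,c in(('red',-.065,(314.7,194.3)),('green',.065,(273.9,175.9))):
    print(n,'pred label',proj('scene0.png',(T@[0,y,.04]+o)).round(1),c)
O,d=ray('scene0.png',314.7,194.3); oo=(O-o)@T; dd=d@T; q=oo+dd*(.04-oo[2])/dd[2]; print('red label on plate',q.round(4))
# stand corners, top z=.03
S=[cb(432,135),cb(597,24),cb(750,190),cb(577,325)]
P=np.array([atz('scene0.png',u,v,.03)[:2] for u,v in S]);print('stand',P.round(3).tolist(),P.mean(0).round(3),[np.linalg.norm(P[i]-P[i-1]).round(3) for i in range(4)])
F=[cb(478,108),cb(537,73),cb(632,187),cb(578,222)]
P=np.array([atz('scene0.png',u,v,.07)[:2] for u,v in F]);print('fresh',P.round(3).tolist(),P.mean(0).round(3),[np.linalg.norm(P[i]-P[i-1]).round(3) for i in range(4)])
print('label',atz('scene0.png',175.1,262.8,.07).round(3), 'side label',atz('side0.png',352.3,165.8,.07).round(3))
x=P[2]+P[3]-P[0]-P[1]; print('yaw sockets',np.degrees(np.arctan2(x[1],x[0])))
C=[ce(580,357),ce(762,405)]
print('crate',[atz('scene0.png',*c,.082).round(3).tolist() for c in C])
D=[(226,299),(326,307),(318,398),(211,388)]  # side outer top corners
P=np.array([atz('side0.png',*c,.082)[:2] for c in D]);print('crate side',P.round(3).tolist(),P.mean(0).round(3),[np.linalg.norm(P[i]-P[i-1]).round(3) for i in range(4)])
E
```

```text
plate [0.5508 0.0254 1.6713] 95.8 [-0.9  0.4 -1.3  1.1  2.1 -1.8]
red pred label [[316.1 194.6]] (314.7, 194.3)
green pred label [[276. 176.]] (273.9, 175.9)
red label on plate [-0.0009 -0.0612  0.04  ]
stand [[0.315, -0.407], [0.353, -0.245], [0.564, -0.288], [0.527, -0.455]] [ 0.44  -0.349] [np.float64(0.217), np.float64(0.167), np.float64(0.215), np.float64(0.171)]
fresh [[0.351, -0.374], [0.368, -0.322], [0.501, -0.352], [0.486, -0.399]] [ 0.426 -0.362] [np.float64(0.137), np.float64(0.055), np.float64(0.136), np.float64(0.049)]
label [ 0.419 -0.362  0.07 ] side label [ 0.416 -0.364  0.07 ]
yaw sockets -11.541749460980473
crate [[0.29, 0.407, 0.082], [0.505, 0.461, 0.082]]
crate side [[0.55, 0.294], [0.323, 0.225], [0.274, 0.426], [0.476, 0.488]] [0.406 0.358] [np.float64(0.208), np.float64(0.237), np.float64(0.207), np.float64(0.211)]
```

>>> apply_moves --deltas '[{"offset":[-1,0,0],"turn":0},{"offset":[-1,0,0],"turn":0},{"offset":[-1,0,0],"turn":0},{"offset":[-1,0,0],"turn":0},{"offset":[-1,0,0],"turn":0}]' --fingers 1

```text
t: 0.72
position: [0.2365, -0.6049, 0.4386]
ee_rot: [2.018, 0.382, -2.018]
wrist_force: [0.4, -0.1, 0.7]
gripper_width: 1.0
```

Measurements hold up: stand sides are 0.167/0.216 m, the fresh label agrees in both views, and red is at plate x≈0, y≈-0.061. My rows have no tilt command, so I'll test whether running to the limit of reach on the left side tilts the tool. First, a helper to plan rows.

```bash
cat > plan.py <<'E'
from fit import *
import json
def plan(wps,turn=0,cap=1.0,pos=None,rot=None,dec=2):
    """wps world TCP waypoints; turn total deg about tool x spread at 1/row from start"""
    s=observe(); p=np.array(s['position'] if pos is None else pos); A=R.from_rotvec(s['ee_rot'] if rot is None else rot).as_matrix()
    out=[]; left=turn/4
    for w in wps:
        for _ in range(60):
            d=np.array(w)-p
            if np.linalg.norm(d)<.0004: break
            o=A.T@d/.05; m=max(abs(o).max(),np.linalg.norm(o)/1.24)/cap
            o=(o/m if m>1 else o).round(dec); t=round(float(np.clip(left,-1,1)),2); left-=t
            p=p+A@o*.05; A=A@R.from_rotvec([np.radians(4*t),0,0]).as_matrix(); out.append({"offset":o.tolist(),"turn":t})
            if not o.any(): out.pop(); break
    while abs(left)>.02:
        t=round(float(np.clip(left,-1,1)),2); left-=t; out.append({"offset":[0,0,0],"turn":t}); A=A@R.from_rotvec([np.radians(4*t),0,0]).as_matrix()
    for i in range(0,len(out),10): print(json.dumps(out[i:i+10]))
    print('end',p.round(4),R.from_matrix(A).as_rotvec().round(3))
E
python3 -c "
from plan import *
plan([(.5,-.4,.44),(.6,0,.44),(.45,.45,.44),(.08,.62,.5)],-75)"
```

```text
[{"offset": [-0.0, -0.3, -1.0], "turn": -1.0}, {"offset": [-0.0, -0.22, -1.0], "turn": -1.0}, {"offset": [-0.01, -0.15, -1.0], "turn": -1.0}, {"offset": [-0.0, -0.08, -1.0], "turn": -1.0}, {"offset": [-0.01, -0.01, -1.0], "turn": -1.0}, {"offset": [-0.0, 0.06, -1.0], "turn": -1.0}, {"offset": [-0.01, 0.08, -0.59], "turn": -1.0}, {"offset": [0.0, -0.5, -1.0], "turn": -1.0}, {"offset": [0.0, -0.42, -1.0], "turn": -1.0}, {"offset": [0.0, -0.34, -1.0], "turn": -1.0}]
[{"offset": [0.0, -0.26, -1.0], "turn": -1.0}, {"offset": [0.0, -0.19, -1.0], "turn": -1.0}, {"offset": [0.0, -0.11, -1.0], "turn": -1.0}, {"offset": [0.0, -0.04, -1.0], "turn": -1.0}, {"offset": [0.01, 0.02, -0.92], "turn": -1.0}, {"offset": [0.0, -0.51, -1.0], "turn": -1.0}, {"offset": [0.0, -0.43, -1.0], "turn": -1.0}, {"offset": [0.0, -0.35, -1.0], "turn": -1.0}, {"offset": [0.0, -0.27, -1.0], "turn": -0.75}, {"offset": [0.0, -0.21, -1.0], "turn": 0.0}]
[{"offset": [0.0, -0.21, -1.0], "turn": 0.0}, {"offset": [0.0, -0.21, -1.0], "turn": 0.0}, {"offset": [0.0, -0.22, -1.0], "turn": 0.0}, {"offset": [0.01, -0.21, -1.0], "turn": 0.0}, {"offset": [-0.0, -0.02, -0.07], "turn": 0.0}, {"offset": [-0.17, -1.0, -0.6], "turn": 0.0}, {"offset": [-0.17, -1.0, -0.6], "turn": 0.0}, {"offset": [-0.17, -1.0, -0.6], "turn": 0.0}, {"offset": [-0.17, -1.0, -0.6], "turn": 0.0}, {"offset": [-0.17, -1.0, -0.61], "turn": 0.0}]
[{"offset": [-0.18, -1.0, -0.6], "turn": 0.0}, {"offset": [-0.17, -0.97, -0.59], "turn": 0.0}]
end [0.0802 0.6199 0.5002] [ 1.127  1.261 -1.127]
```

>>> apply_moves --deltas '[{"offset":[0,-0.3,-1.0],"turn":-1.0},{"offset":[0,-0.22,-1.0],"turn":-1.0},{"offset":[0,-0.15,-1.0],"turn":-1.0},{"offset":[0,-0.08,-1.0],"turn":-1.0},{"offset":[0,0,-1.0],"turn":-1.0},{"offset":[0,0.06,-1.0],"turn":-1.0},{"offset":[0,0.08,-0.6],"turn":-1.0},{"offset":[0.0,-0.5,-1.0],"turn":-1.0},{"offset":[0.0,-0.42,-1.0],"turn":-1.0},{"offset":[0.0,-0.34,-1.0],"turn":-1.0}]'

```text
t: 1.98
position: [0.5403, -0.2402, 0.4368]
ee_rot: [1.565, 0.933, -1.566]
wrist_force: [1.0, -0.1, -0.4]
gripper_width: 0.996
```

>>> apply_moves --deltas '[{"offset":[0.0,-0.26,-1.0],"turn":-1.0},{"offset":[0.0,-0.19,-1.0],"turn":-1.0},{"offset":[0.0,-0.11,-1.0],"turn":-1.0},{"offset":[0.0,-0.04,-1.0],"turn":-1.0},{"offset":[0,0.02,-0.9],"turn":-1.0},{"offset":[0.0,-0.51,-1.0],"turn":-1.0},{"offset":[0.0,-0.43,-1.0],"turn":-1.0},{"offset":[0.0,-0.35,-1.0],"turn":-1.0},{"offset":[0.0,-0.27,-1.0],"turn":-0.75},{"offset":[0.0,-0.21,-1.0],"turn":0.0}]'

```text
t: 3.22
position: [0.5154, 0.2522, 0.4369]
ee_rot: [1.126, 1.26, -1.128]
wrist_force: [-0.5, 0.1, 0.6]
gripper_width: 1.002
```

>>> apply_moves --deltas '[{"offset":[0.0,-0.21,-1.0],"turn":0.0},{"offset":[0.0,-0.21,-1.0],"turn":0.0},{"offset":[0.0,-0.22,-1.0],"turn":0.0},{"offset":[0,-0.21,-1.0],"turn":0.0},{"offset":[-0.17,-1.0,-0.6],"turn":0.0},{"offset":[-0.17,-1.0,-0.6],"turn":0.0},{"offset":[-0.17,-1.0,-0.6],"turn":0.0},{"offset":[-0.17,-1.0,-0.6],"turn":0.0},{"offset":[-0.17,-1.0,-0.6],"turn":0.0}]'

```text
t: 4.35
position: [0.1852, 0.5667, 0.4797]
ee_rot: [1.127, 1.259, -1.128]
wrist_force: [0.3, 0.2, 0.4]
gripper_width: 0.999
```

>>> apply_moves --deltas '[{"offset":[-0.8,-0.5,-0.8],"turn":0},{"offset":[-0.8,-0.5,-0.8],"turn":0},{"offset":[-0.8,0,-0.8],"turn":0},{"offset":[-0.8,0,-0.8],"turn":0},{"offset":[-0.8,0,-0.8],"turn":0},{"offset":[-0.8,0,-0.8],"turn":0}]'

```text
t: 5.1
position: [0.1226, 0.6807, 0.6183]
ee_rot: [1.35, 1.345, -0.847]
wrist_force: [-2.5, 1.2, -0.7]
gripper_width: 1.003
```

```bash
python3 -c "
from h import *
s=observe();print(s['joint_pos'].round(3),R.from_rotvec(s['ee_rot']).as_matrix().round(3))"
```

```text
[-1.462  0.589 -0.095  0.285  0.193  1.982 -1.278] [[ 0.133  0.977  0.169]
 [ 0.269  0.129 -0.954]
 [-0.954  0.173 -0.246]]
```

Reaching out of range does tilt the tool, by 17°. Now I check whether the tilt persists after moving back.

>>> apply_moves --deltas '[{"offset":[0.8,0,0.8],"turn":0},{"offset":[0.8,0,0.8],"turn":0}]'

```text
t: 5.35
position: [0.128, 0.651, 0.5554]
ee_rot: [1.325, 1.386, -0.834]
wrist_force: [0.6, 1.6, 1.2]
gripper_width: 1.003
```

```bash
python3 -c "
from h import *
s=observe();print(s['joint_pos'].round(3),R.from_rotvec(s['ee_rot']).as_matrix().round(3))"
```

```text
[-1.358  0.393 -0.178  0.838  0.156  1.621 -1.297] [[ 0.104  0.975  0.197]
 [ 0.282  0.161 -0.946]
 [-0.954  0.154 -0.258]]
```

```bash
python3 -c "
from plan import *
plan([(-.12,.62,.56),(-.33,.55,.57)])
plan([(-.4,.66,.67),(-.52,.86,.87)],pos=(-.33,.55,.57),cap=.8)"
```

```text
[{"offset": [-0.16, -1.0, -0.08], "turn": 0.0}, {"offset": [-0.16, -1.0, -0.09], "turn": 0.0}, {"offset": [-0.16, -1.0, -0.08], "turn": 0.0}, {"offset": [-0.16, -1.0, -0.09], "turn": 0.0}, {"offset": [-0.14, -0.92, -0.08], "turn": 0.0}, {"offset": [-0.24, -1.0, 0.1], "turn": 0.0}, {"offset": [-0.24, -1.0, 0.11], "turn": 0.0}, {"offset": [-0.24, -1.0, 0.1], "turn": 0.0}, {"offset": [-0.24, -1.0, 0.11], "turn": 0.0}, {"offset": [-0.07, -0.29, 0.03], "turn": 0.0}]
end [-0.33    0.5499  0.5702] [ 1.325  1.386 -0.834]
[{"offset": [-0.4, -0.2, -0.8], "turn": 0.0}, {"offset": [-0.4, -0.19, -0.8], "turn": 0.0}, {"offset": [-0.4, -0.2, -0.8], "turn": 0.0}, {"offset": [-0.23, -0.11, -0.47], "turn": 0.0}, {"offset": [-0.44, -0.16, -0.8], "turn": 0.0}, {"offset": [-0.44, -0.16, -0.8], "turn": 0.0}, {"offset": [-0.45, -0.16, -0.8], "turn": 0.0}, {"offset": [-0.44, -0.17, -0.8], "turn": 0.0}, {"offset": [-0.45, -0.16, -0.8], "turn": 0.0}, {"offset": [-0.44, -0.17, -0.8], "turn": 0.0}]
[{"offset": [-0.28, -0.1, -0.49], "turn": 0.0}]
end [-0.52    0.8598  0.87  ] [ 1.325  1.386 -0.834]
```

>>> apply_moves --deltas '[{"offset":[-0.16,-1.0,-0.08],"turn":0.0},{"offset":[-0.16,-1.0,-0.09],"turn":0.0},{"offset":[-0.16,-1.0,-0.08],"turn":0.0},{"offset":[-0.16,-1.0,-0.09],"turn":0.0},{"offset":[-0.14,-0.92,-0.08],"turn":0.0},{"offset":[-0.24,-1.0,0.1],"turn":0.0},{"offset":[-0.24,-1.0,0.11],"turn":0.0},{"offset":[-0.24,-1.0,0.1],"turn":0.0},{"offset":[-0.24,-1.0,0.11],"turn":0.0}]'

```text
t: 6.48
position: [-0.3167, 0.5535, 0.5701]
ee_rot: [1.323, 1.382, -0.836]
wrist_force: [-0.4, -0.1, -0.1]
gripper_width: 0.999
```

>>> apply_moves --deltas '[{"offset":[-0.4,-0.2,-0.8],"turn":0.0},{"offset":[-0.4,-0.2,-0.8],"turn":0.0},{"offset":[-0.4,-0.2,-0.8],"turn":0.0},{"offset":[-0.4,-0.2,-0.8],"turn":0.0},{"offset":[-0.4,-0.2,-0.8],"turn":0.0}]'

```text
t: 7.1
position: [-0.3264, 0.635, 0.6031]
ee_rot: [1.377, 1.477, -0.935]
wrist_force: [0.2, -0.1, -0.2]
gripper_width: 0.996
```

```bash
python3 -c "
from h import *
s=observe();print(s['joint_pos'].round(3),R.from_rotvec(s['ee_rot']).as_matrix().round(3))"
```

```text
[-2.295  0.678  0.969  0.266 -0.6    1.982 -1.811] [[ 0.007  0.994  0.108]
 [ 0.328  0.1   -0.94 ]
 [-0.945  0.042 -0.325]]
```

>>> apply_moves --deltas '[{"offset":[-0.4,-0.2,-0.8],"turn":0.0},{"offset":[-0.4,-0.2,-0.8],"turn":0.0},{"offset":[-0.4,-0.2,-0.8],"turn":0.0}]'

```text
t: 7.48
position: [-0.3229, 0.6427, 0.6206]
ee_rot: [1.396, 1.53, -0.92]
wrist_force: [-0.7, -0.3, -0.7]
gripper_width: 1.0
```

```bash
python3 -c "
from h import *
s=observe();print(s['joint_pos'].round(3),R.from_rotvec(s['ee_rot']).as_matrix().round(3))"
```

```text
[-2.305  0.693  1.318  0.263 -0.921  1.982 -1.758] [[-0.018  0.994  0.108]
 [ 0.371  0.107 -0.922]
 [-0.929  0.023 -0.371]]
```

```bash
python3 -c "
from plan import *
plan([(-.28,.55,.52),(-.13,.6,.58)])
plan([(-.19,.86,.84)],pos=(-.13,.6,.58))"
```

```text
[{"offset": [0.46, 0.24, 1.0], "turn": 0.0}, {"offset": [0.46, 0.24, 1.0], "turn": 0.0}, {"offset": [0.25, 0.13, 0.55], "turn": 0.0}, {"offset": [-0.26, 1.0, -0.34], "turn": 0.0}, {"offset": [-0.26, 1.0, -0.33], "turn": 0.0}, {"offset": [-0.25, 1.0, -0.34], "turn": 0.0}, {"offset": [-0.03, 0.11, -0.03], "turn": 0.0}]
end [-0.1302  0.5999  0.5798] [ 1.396  1.53  -0.92 ]
[{"offset": [-0.42, -0.07, -1.0], "turn": 0.0}, {"offset": [-0.42, -0.08, -1.0], "turn": 0.0}, {"offset": [-0.42, -0.07, -1.0], "turn": 0.0}, {"offset": [-0.42, -0.08, -1.0], "turn": 0.0}, {"offset": [-0.42, -0.07, -1.0], "turn": 0.0}, {"offset": [-0.42, -0.08, -1.0], "turn": 0.0}, {"offset": [-0.36, -0.06, -0.85], "turn": 0.0}]
end [-0.1898  0.8598  0.84  ] [ 1.396  1.53  -0.92 ]
```

>>> apply_moves --deltas '[{"offset":[0.46,0.24,1.0],"turn":0.0},{"offset":[0.46,0.24,1.0],"turn":0.0},{"offset":[0.25,0.13,0.55],"turn":0.0},{"offset":[-0.26,1.0,-0.34],"turn":0.0},{"offset":[-0.26,1.0,-0.33],"turn":0.0},{"offset":[-0.25,1.0,-0.34],"turn":0.0},{"offset":[0,0.1,0],"turn":0.0}]'

```text
t: 8.35
position: [-0.1395, 0.6291, 0.6207]
ee_rot: [1.434, 1.554, -0.948]
wrist_force: [0.7, -0.2, 0.0]
gripper_width: 0.999
```

>>> apply_moves --deltas '[{"offset":[-0.42,-0.08,-1.0],"turn":0.0},{"offset":[-0.42,-0.08,-1.0],"turn":0.0},{"offset":[-0.42,-0.08,-1.0],"turn":0.0},{"offset":[-0.42,-0.08,-1.0],"turn":0.0}]'

```text
t: 8.85
position: [-0.1494, 0.6733, 0.6837]
ee_rot: [1.45, 1.608, -0.943]
wrist_force: [0.5, 0.4, -0.0]
gripper_width: 1.002
```

```bash
python3 -c "
from h import *
s=observe();print(s['joint_pos'].round(3),R.from_rotvec(s['ee_rot']).as_matrix().round(3))"
```

```text
[-2.013  0.599  1.318  0.264 -1.05   1.982 -1.57 ] [[-0.066  0.996  0.059]
 [ 0.434  0.082 -0.897]
 [-0.898 -0.033 -0.438]]
```

>>> apply_moves --deltas '[{"offset":[-0.42,0.2,-1.0],"turn":0.0},{"offset":[-0.42,0.2,-1.0],"turn":0.0},{"offset":[-0.42,0.2,-1.0],"turn":0.0}]'

```text
t: 9.22
position: [-0.1018, 0.6714, 0.7054]
ee_rot: [1.458, 1.652, -0.932]
wrist_force: [-0.2, -0.2, -0.1]
gripper_width: 0.998
```

```bash
python3 -c "
from h import *
s=observe();print(s['joint_pos'].round(3),R.from_rotvec(s['ee_rot']).as_matrix().round(3))"
```

```text
[-1.922  0.569  1.318  0.263 -1.109  1.982 -1.508] [[-0.089  0.994  0.059]
 [ 0.464  0.093 -0.881]
 [-0.882 -0.051 -0.469]]
```

```bash
python3 -c "
from plan import *
plan([(-.08,.57,.6),(.15,.55,.56),(.42,.42,.54)])
plan([(.57,.57,.72)],pos=(.42,.42,.54))"
```

```text
[{"offset": [0.31, 0.13, 1.0], "turn": 0.0}, {"offset": [0.32, 0.12, 1.0], "turn": 0.0}, {"offset": [0.25, 0.1, 0.8], "turn": 0.0}, {"offset": [0.02, 1.0, 0.22], "turn": 0.0}, {"offset": [0.03, 1.0, 0.22], "turn": 0.0}, {"offset": [0.02, 1.0, 0.22], "turn": 0.0}, {"offset": [0.03, 1.0, 0.22], "turn": 0.0}, {"offset": [0.01, 0.58, 0.12], "turn": 0.0}, {"offset": [-0.26, 1.0, 0.54], "turn": 0.0}, {"offset": [-0.26, 1.0, 0.54], "turn": 0.0}]
[{"offset": [-0.26, 1.0, 0.55], "turn": 0.0}, {"offset": [-0.26, 1.0, 0.54], "turn": 0.0}, {"offset": [-0.25, 1.0, 0.55], "turn": 0.0}, {"offset": [-0.04, 0.14, 0.08], "turn": 0.0}]
end [0.4198 0.4197 0.54  ] [ 1.458  1.652 -0.932]
[{"offset": [-0.46, 0.69, -0.93], "turn": 0.0}, {"offset": [-0.46, 0.69, -0.93], "turn": 0.0}, {"offset": [-0.46, 0.69, -0.93], "turn": 0.0}, {"offset": [-0.45, 0.69, -0.93], "turn": 0.0}, {"offset": [-0.22, 0.32, -0.44], "turn": 0.0}]
end [0.57   0.5701 0.7201] [ 1.458  1.652 -0.932]
```

>>> apply_moves --deltas '[{"offset":[0.31,0.13,1.0],"turn":0.0},{"offset":[0.32,0.12,1.0],"turn":0.0},{"offset":[0.25,0.1,0.8],"turn":0.0},{"offset":[0.02,1.0,0.22],"turn":0.0},{"offset":[0.03,1.0,0.22],"turn":0.0},{"offset":[0.02,1.0,0.22],"turn":0.0},{"offset":[0.03,1.0,0.22],"turn":0.0},{"offset":[0.01,0.58,0.12],"turn":0.0},{"offset":[-0.26,1.0,0.54],"turn":0.0},{"offset":[-0.26,1.0,0.54],"turn":0.0}]'

```text
t: 10.48
position: [0.2422, 0.525, 0.5824]
ee_rot: [1.493, 1.681, -0.943]
wrist_force: [0.2, 0.7, 0.4]
gripper_width: 1.002
```

>>> apply_moves --deltas '[{"offset":[-0.26,1.0,0.55],"turn":0.0},{"offset":[-0.26,1.0,0.54],"turn":0.0},{"offset":[-0.25,1.0,0.55],"turn":0.0},{"offset":[-0.46,0.7,-0.9],"turn":0.0},{"offset":[-0.46,0.7,-0.9],"turn":0.0}]'

```text
t: 11.1
position: [0.4437, 0.4968, 0.6055]
ee_rot: [1.454, 1.664, -0.972]
wrist_force: [-0.3, 3.2, -2.1]
gripper_width: 0.999
```

```bash
python3 -c "
from h import *
s=observe();print(s['joint_pos'].round(3),R.from_rotvec(s['ee_rot']).as_matrix().round(3))"
```

```text
[-0.899  0.539  0.774  0.611 -0.945  1.941 -0.585] [[-0.113  0.993  0.035]
 [ 0.457  0.083 -0.885]
 [-0.882 -0.084 -0.464]]
```

>>> apply_moves --deltas '[{"offset":[-0.46,0.7,-0.9],"turn":0.0},{"offset":[-0.46,0.7,-0.9],"turn":0.0},{"offset":[-0.2,1.0,-0.5],"turn":0.0}]'

```text
t: 11.48
position: [0.4713, 0.5456, 0.6069]
ee_rot: [1.443, 1.701, -0.933]
wrist_force: [1.2, -1.2, -0.7]
gripper_width: 1.0
```

```bash
python3 -c "
from h import *
s=observe();print(s['joint_pos'].round(3),R.from_rotvec(s['ee_rot']).as_matrix().round(3))"
```

```text
[-0.738  0.68   0.496  0.267 -0.922  1.982 -0.763] [[-0.126  0.99   0.063]
 [ 0.479  0.116 -0.87 ]
 [-0.869 -0.079 -0.489]]
```

```bash
python3 -c "
from plan import *
plan([(.43,.43,.53),(.6,-.05,.56)])
plan([(.85,-.05,.76)],pos=(.6,-.05,.56))"
```

```text
[{"offset": [0.12, -0.36, 1.0], "turn": 0.0}, {"offset": [0.12, -0.35, 1.0], "turn": 0.0}, {"offset": [0.09, -0.26, 0.71], "turn": 0.0}, {"offset": [-0.67, 0.27, 1.0], "turn": 0.0}, {"offset": [-0.67, 0.27, 1.0], "turn": 0.0}, {"offset": [-0.67, 0.27, 1.0], "turn": 0.0}, {"offset": [-0.67, 0.26, 1.0], "turn": 0.0}, {"offset": [-0.67, 0.27, 1.0], "turn": 0.0}, {"offset": [-0.67, 0.26, 1.0], "turn": 0.0}, {"offset": [-0.67, 0.27, 1.0], "turn": 0.0}]
[{"offset": [-0.67, 0.26, 1.0], "turn": 0.0}, {"offset": [-0.19, 0.08, 0.28], "turn": 0.0}]
end [ 0.6003 -0.0503  0.5601] [ 1.443  1.701 -0.933]
[{"offset": [-0.79, 0.9, -0.32], "turn": 0.0}, {"offset": [-0.8, 0.9, -0.32], "turn": 0.0}, {"offset": [-0.8, 0.9, -0.32], "turn": 0.0}, {"offset": [-0.8, 0.9, -0.32], "turn": 0.0}, {"offset": [-0.8, 0.9, -0.31], "turn": 0.0}, {"offset": [-0.11, 0.13, -0.05], "turn": 0.0}]
end [ 0.8498 -0.0499  0.7598] [ 1.443  1.701 -0.933]
```

>>> apply_moves --deltas '[{"offset":[0.12,-0.36,1.0],"turn":0.0},{"offset":[0.12,-0.35,1.0],"turn":0.0},{"offset":[0.09,-0.26,0.7],"turn":0.0},{"offset":[-0.67,0.27,1.0],"turn":0.0},{"offset":[-0.67,0.27,1.0],"turn":0.0},{"offset":[-0.67,0.27,1.0],"turn":0.0},{"offset":[-0.67,0.26,1.0],"turn":0.0},{"offset":[-0.67,0.27,1.0],"turn":0.0},{"offset":[-0.67,0.26,1.0],"turn":0.0},{"offset":[-0.67,0.27,1.0],"turn":0.0}]'

```text
t: 12.72
position: [0.5503, 0.1422, 0.555]
ee_rot: [1.41, 1.684, -0.995]
wrist_force: [1.2, 1.0, -1.3]
gripper_width: 1.003
```

>>> apply_moves --deltas '[{"offset":[-0.67,0.26,1.0],"turn":0.0},{"offset":[-0.8,0.9,-0.3],"turn":0.0},{"offset":[-0.8,0.9,-0.3],"turn":0.0}]'

```text
t: 13.1
position: [0.6193, 0.1315, 0.5818]
ee_rot: [1.533, 1.624, -0.897]
wrist_force: [0.6, -0.3, 0.2]
gripper_width: 1.003
```

```bash
python3 -c "
from h import *
s=observe();print(s['joint_pos'].round(3),R.from_rotvec(s['ee_rot']).as_matrix().round(3))"
```

```text
[ 0.185  0.603 -0.542  0.512 -0.237  1.982 -0.319] [[-0.035  0.999  0.039]
 [ 0.499  0.051 -0.865]
 [-0.866 -0.011 -0.5  ]]
```

Tool x is now (-0.035, 0.499, -0.866), and square to the slope is (-0.05, 0.497, -0.866), so the tilt is right. Next: refine the plate pose with the label centroids and plan a hover over the red unit.

```bash
python3 -c "
from plan import *
ca=lambda x,y:(240+x/3.3,130+y/3.3)
L=np.array([[-75,125,10],[-75,-125,10],[95,-125,0],[0,-65,40],[0,65,40]])/1e3
px=np.array([ca(38,205),ca(285,322),ca(362,155),(314.7,194.3),(273.9,175.9)]); w=np.array([1,1,1,2,2.])[:,None]
def f(p):
    A,o=plateT(p); return ((proj('scene0.png',L@A.T+o)-px)*w).ravel()
r=least_squares(f,[.55,0,1.67]);print(r.x.round(4),r.fun.round(1)); np.save('plate.npy',r.x)
A,o=plateT(r.x)
h=A@[0,-.065,.14]+o; h2=A@[0,-.065,.33]+o; print(A.round(3),h,h2)
plan([(.6,.05,.57),(h2[0],h2[1],.5),h2,h],-2.9)
"
```

```text
[0.5475 0.0236 1.6783] [-2.2  0.6 -2.3  0.8  0.8 -2.2  0.3  0.1  1.6  0.3]
[[-0.093 -0.994  0.054]
 [ 0.861 -0.107 -0.497]
 [ 0.5    0.     0.866]] [ 0.61968334 -0.03900932  0.20624356] [ 0.629875   -0.13346106  0.37078838]
[{"offset": [-0.39, -0.31, 1.0], "turn": -0.72}, {"offset": [-0.21, -0.18, 0.51], "turn": -0.01}, {"offset": [-0.16, 0.06, 1.0], "turn": 0.0}, {"offset": [-0.16, 0.06, 1.0], "turn": 0.0}, {"offset": [-0.17, 0.05, 1.0], "turn": 0.0}, {"offset": [-0.15, 0.05, 0.91], "turn": 0.0}, {"offset": [1.0, -0.02, 0.58], "turn": 0.0}, {"offset": [1.0, -0.01, 0.57], "turn": 0.0}, {"offset": [0.24, -0.01, 0.14], "turn": 0.0}, {"offset": [1.0, -0.02, 0.0], "turn": 0.0}]
[{"offset": [1.0, -0.02, 0.0], "turn": 0.0}, {"offset": [1.0, -0.02, 0.0], "turn": 0.0}, {"offset": [0.8, -0.01, 0.0], "turn": 0.0}]
end [ 0.6196 -0.039   0.2064] [ 1.499  1.635 -0.849]
```

>>> apply_moves --deltas '[{"offset":[-0.39,-0.31,1.0],"turn":-0.7},{"offset":[-0.21,-0.18,0.5],"turn":0},{"offset":[-0.16,0.06,1.0],"turn":0.0},{"offset":[-0.16,0.06,1.0],"turn":0.0},{"offset":[-0.17,0.05,1.0],"turn":0.0},{"offset":[-0.15,0.05,0.9],"turn":0.0},{"offset":[1.0,-0.02,0.58],"turn":0.0},{"offset":[1.0,0,0.57],"turn":0.0},{"offset":[0.24,0,0.14],"turn":0.0},{"offset":[1.0,-0.02,0.0],"turn":0.0}]'

```text
t: 14.35
position: [0.6241, -0.1028, 0.3188]
ee_rot: [1.515, 1.607, -0.841]
wrist_force: [0.9, 0.7, -0.0]
gripper_width: 1.001
```

```bash
python3 -c "
from plan import *
snap('wrist','w1.png')
s=observe();print(s['joint_pos'].round(3),s['position'],R.from_rotvec(s['ee_rot']).as_matrix().round(3))
A,o=plateT(np.load('plate.npy'));print('tcp plate',((s['position']-o)@A).round(4))
print(proj('w1.png',np.array([[x,y,z] for x,y,z in [(0,-.065,.04),(.065,-.0375,.04),(.065,-.0925,.04),(-.065,-.0925,.04),(-.065,-.0375,.04)]])@A.T+o).round(0).tolist())
plan([A@[0,-.065,.14]+o])
"
```

```text
[ 0.735  0.718 -0.773  1.17  -0.042  1.495  0.184] [ 0.61685962 -0.09606186  0.31092443] [[-0.031  0.996  0.089]
 [ 0.5    0.093 -0.861]
 [-0.866  0.018 -0.501]]
tcp plate [ 0.0035 -0.0561  0.2589]
[[273.0, 180.0], [250.0, 130.0], [293.0, 129.0], [293.0, 226.0], [253.0, 227.0]]
[{"offset": [1.0, 0.05, 0.03], "turn": 0.0}, {"offset": [1.0, 0.05, 0.03], "turn": 0.0}, {"offset": [0.38, 0.03, 0.01], "turn": 0.0}]
end [ 0.6199 -0.039   0.2063] [ 1.502  1.632 -0.847]
```

View pics/w1.png

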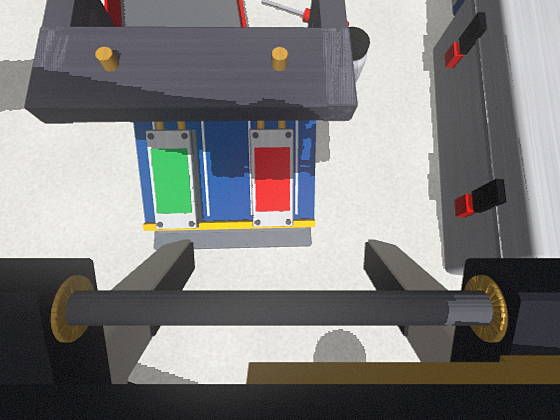

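The predicted red-unit corners (250,130)–(293,226) match the picture (251,129)–(294,227), so the plate pose is good. Descending along the normal.

>>> apply_moves --deltas '[{"offset":[1.0,0.06,0.03],"turn":0.0},{"offset":[1.0,0.06,0.03],"turn":0.0},{"offset":[1.0,0.06,0.02],"turn":0.0},{"offset":[0.8,0,0],"turn":-0.2},{"offset":[0,0,0],"turn":0.0}]'

```text
t: 15.02
position: [0.6272, -0.0074, 0.15]
ee_rot: [1.497, 1.624, -0.83]
wrist_force: [-0.1, -0.9, 0.1]
gripper_width: 0.998
```

```bash
python3 -c "
from plan import *
s=observe();print(R.from_rotvec(s['ee_rot']).as_matrix().round(3))
A,o=plateT(np.load('plate.npy'));print('tcp plate',((s['position']-o)@A).round(4))
plan([A@[0,-.065,.008]+o])
"
```

```text
[[-0.021  0.994  0.104]
 [ 0.499  0.1   -0.861]
 [-0.866  0.033 -0.498]]
tcp plate [-0.0016 -0.0759  0.076 ]
[{"offset": [1.0, -0.19, -0.03], "turn": 0.0}, {"offset": [0.35, -0.07, -0.01], "turn": 0.0}]
end [0.6127 0.0267 0.0921] [ 1.497  1.624 -0.83 ]
```

>>> apply_moves --deltas '[{"offset":[0,-0.22,-0.03],"turn":0.0},{"offset":[0,0,0],"turn":0.0}]'

```text
t: 15.28
position: [0.6171, -0.0103, 0.1524]
ee_rot: [1.501, 1.615, -0.83]
wrist_force: [0.8, 0.0, 1.2]
gripper_width: 1.0
```

```bash
python3 -c "
from plan import *
s=observe();print(R.from_rotvec(s['ee_rot']).as_matrix().round(3))
A,o=plateT(np.load('plate.npy'));print('tcp plate',((s['position']-o)@A).round(4))
plan([A@[0,-.065,.008]+o])
"
```

```text
[[-0.014  0.995  0.102]
 [ 0.496  0.096 -0.863]
 [-0.868  0.038 -0.495]]
tcp plate [-0.0019 -0.0655  0.0789]
[{"offset": [1.0, -0.05, -0.03], "turn": 0.0}, {"offset": [0.42, -0.02, -0.02], "turn": 0.0}]
end [0.6124 0.0268 0.0918] [ 1.501  1.615 -0.83 ]
```

>>> apply_moves --deltas '[{"offset":[0.5,-0.03,-0.02],"turn":0.0},{"offset":[0.5,-0.03,-0.02],"turn":0.0},{"offset":[0.36,-0.02,0],"turn":0.0},{"offset":[0,0,0],"turn":0.0}]'

```text
t: 15.78
position: [0.6106, 0.0264, 0.0923]
ee_rot: [1.499, 1.621, -0.831]
wrist_force: [-0.0, -0.6, 0.4]
gripper_width: 0.998
```

```bash
python3 -c "
from plan import *
s=observe();print(R.from_rotvec(s['ee_rot']).as_matrix().round(3),s['wrist_force'])
A,o=plateT(np.load('plate.npy'));print('tcp plate',((s['position']-o)@A).round(4))
"
```

```text
[[-0.019  0.995  0.102]
 [ 0.498  0.098 -0.862]
 [-0.867  0.035 -0.497]] [-0.01988813 -0.55800579  0.37322596]
tcp plate [ 0.0001 -0.0629  0.0083]
```

>>> apply_moves --deltas '[{"offset":[0,0.04,0],"turn":0.0},{"offset":[0,0,0],"turn":0.0},{"offset":[0,0,0],"turn":0.0},{"offset":[0,0,0],"turn":0.0},{"offset":[0,0,0],"turn":0.0}]' --fingers -1 --force 35

```text
t: 16.4
position: [0.6122, 0.0258, 0.0926]
ee_rot: [1.498, 1.621, -0.832]
wrist_force: [-7.0, -6.0, 10.4]
gripper_width: 0.513
```

>>> apply_moves --deltas '[{"offset":[0,0,0],"turn":0.0},{"offset":[-0.1,0,0],"turn":0.0}]'

```text
t: 16.65
position: [0.6108, 0.0229, 0.0964]
ee_rot: [1.496, 1.622, -0.834]
wrist_force: [-2.1, -1.7, 0.6]
gripper_width: 0.299
```

```bash
python3 -c "
from plan import *
s=observe();print(s['wrist_force'],s['torque'],s['gripper_width'])
A,o=plateT(np.load('plate.npy'));print('tcp plate',((s['position']-o)@A).round(4))
snap('wrist','w2.png')
"
```

```text
[-2.10257348 -1.70881317  0.56813681] [-0.73007296  0.10484503  0.21068749] 0.29946446107581676
tcp plate [-0.0008 -0.0629  0.0136]
```

View pics/w2.png

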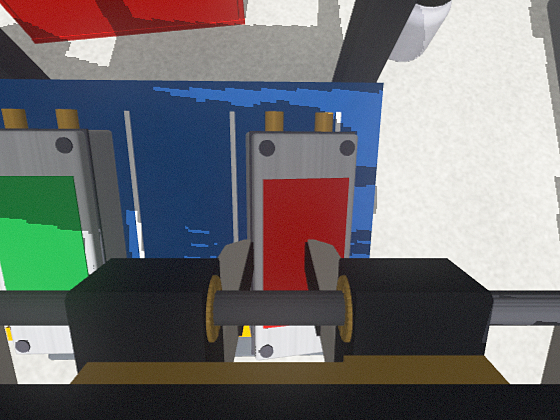

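```bash
python3 -c "
from plan import *
A,o=plateT(np.load('plate.npy'))
B=np.array([(.065,-.0375,.04),(.065,-.0925,.04),(-.065,-.0925,.04),(-.065,-.0375,.04),(.025,.125,0),(.095,-.125,0)])
print(proj('w2.png',B@A.T+o).round(0).tolist())
T,K=load('w2.png'); s=observe(); M=R.from_rotvec(s['ee_rot']).as_matrix()
for y in(-.0465,-.014,0,.014,.0465): print(y,proj('w2.png',s['position']+M@[0,y,0]).round(0))
s0=snap('scene','s2.png');snap('side','d2.png')
a=cv2.imread('pics/s2.png')[120:250,230:370];b=cv2.imread('pics/d2.png')[120:280,190:360]
cv2.imwrite('pics/c2.png',np.hstack([cv2.resize(a,(400,371),interpolation=3),cv2.resize(b,(394,371),interpolation=3)]))
"
```

```text
[[230.0, 132.0], [338.0, 133.0], [327.0, 351.0], [237.0, 352.0], [-15.0, 193.0], [380.0, 81.0]]
-0.0465 [[206. 237.]]
-0.014 [[257. 237.]]
0 [[279. 237.]]
0.014 [[301. 237.]]
0.0465 [[352. 237.]]
```

View pics/c2.png

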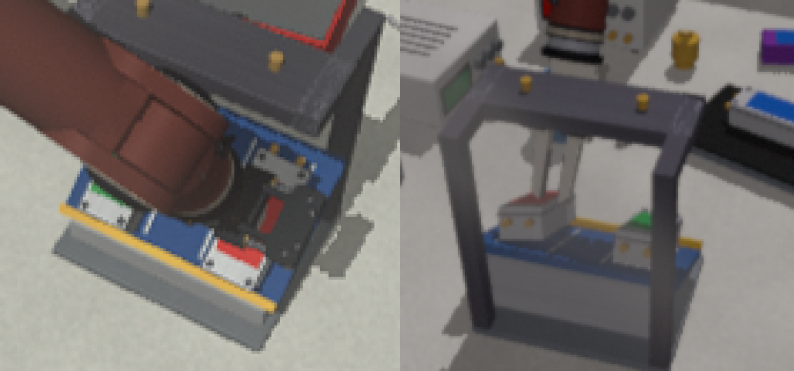

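The wrist view shows the far finger over the red label at (320,250) and the unit's edges at x 246–357, i.e. shifted and not held properly. I'll open in place and look again.

>>> apply_moves --deltas '[{"offset":[0,0,0],"turn":0.0},{"offset":[0,0,0],"turn":0.0},{"offset":[0,0,0],"turn":0.0},{"offset":[0,0,0],"turn":0.0},{"offset":[0,0,0],"turn":0.0},{"offset":[0,0,0],"turn":0.0}]' --fingers 1

```text
t: 17.55
position: [0.6128, 0.0244, 0.0963]
ee_rot: [1.499, 1.62, -0.83]
wrist_force: [-0.0, 0.6, 0.2]
gripper_width: 0.795
```

```bash
python3 -c "
from plan import *
A,o=plateT(np.load('plate.npy'))
s=observe();print(s['t'],s['wrist_force'],s['torque'],s['gripper_width'],((s['position']-o)@A).round(4));M=R.from_rotvec(s['ee_rot']).as_matrix();print(M.round(3))
snap('wrist','w3.png');snap('side','d3.png')
B=np.array([(.065,-.0375,.04),(.065,-.0925,.04),(-.065,-.0925,.04),(-.065,-.0375,.04),(.095,-.125,0)])
print(proj('w3.png',B@A.T+o).round(0).tolist())
a=cv2.imread('pics/w3.png')[60:,100:500];b=cv2.imread('pics/d3.png')[120:280,190:360]
cv2.imwrite('pics/c3.png',np.hstack([a,cv2.resize(b,(394,360),interpolation=3)]))
"
```

```text
17.55 [-0.00644698  0.62652293  0.2116582 ] [-0.50695442 -0.14275435  0.01019665] 0.794685417886881 [ 0.0003 -0.065   0.0129]
[[-0.018  0.995  0.102]
 [ 0.498  0.098 -0.862]
 [-0.867  0.035 -0.497]]
[[226.0, 134.0], [334.0, 135.0], [323.0, 353.0], [233.0, 354.0], [376.0, 83.0]]
```

View pics/c3.png

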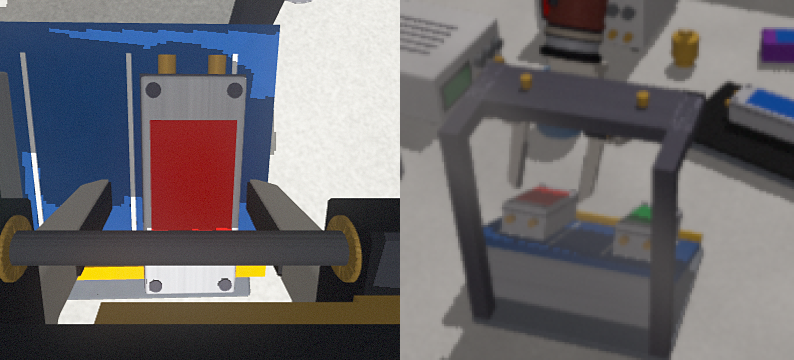

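```bash
python3 -c "
from plan import *
s=observe();M=R.from_rotvec(s['ee_rot']).as_matrix();print(s['gripper_width'],s['position'])
c=read_camera('wrist');print(c['fx'],np.array(c['tool_from_camera']).round(4))
T=np.array(c['tool_from_camera']);
for u in(193,365):
    d=T[:3,:3]@[(u-c['cx'])/c['fx'],-(243-c['cy'])/c['fy'],-1]; k=(np.sign(u-280)*.0465-T[1,3])/d[1]; print('w1 tip in tool',(T[:3,3]+d*k).round(4))
b=cv2.resize(cv2.imread('pics/d3.png')[130:250,220:340],None,fx=6,fy=6,interpolation=3)[:600]
for x in(0,-.035):
  for y in(-.04,.04):
    u=proj('d3.png',s['position']+M@[x,y,0])[0]; p=tuple(int(v) for v in (u-[220,130])*6+3); print(x,y,u.round(1)); cv2.circle(b,p,5,(0,255,255) if x==0 else (255,0,255),2)
cv2.imwrite('pics/c4.png',b)
"
```

```text
0.8773349042926256 [0.61277136 0.0243244  0.09634238]
324.8617382048859 [[ 7.000e-04  2.457e-01 -9.693e-01 -1.969e-01]
 [ 1.000e+00  9.000e-04  1.000e-03  9.000e-04]
 [ 1.100e-03 -9.693e-01 -2.457e-01 -6.820e-02]
 [ 0.000e+00  0.000e+00  0.000e+00  1.000e+00]]
w1 tip in tool [-0.0283 -0.0465 -0.0065]
w1 tip in tool [-0.034   0.0465 -0.0085]
0 -0.04 [264.8 219.4]
0 0.04 [238.8 213.4]
-0.035 -0.04 [266.7 207.7]
-0.035 0.04 [240.5 201.9]
```

View pics/c4.png

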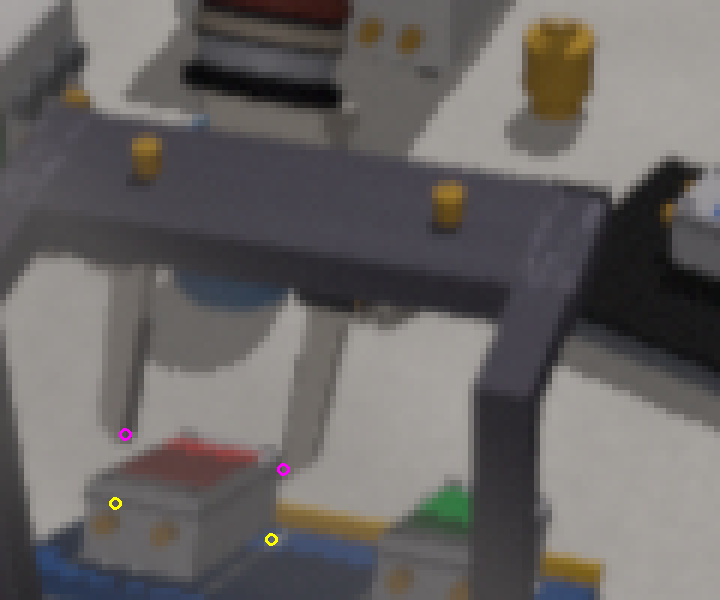

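The magenta marks, 35 mm behind the reported TCP, lie on the real fingertips. So the fingers end about 32 mm short of the reported TCP, and I had closed them on the unit's top edge. The unit lies flat again, about 6 mm further out. I go deeper by that amount and re-centre.

>>> apply_moves --deltas '[{"offset":[0,0.12,0],"turn":0.0},{"offset":[0,0,0],"turn":0.0},{"offset":[0.25,0,0],"turn":0.0},{"offset":[0.25,0,0],"turn":0.0},{"offset":[0.15,0,0],"turn":0.0},{"offset":[0,0,0],"turn":0.0}]' --fingers 1

```text
t: 18.45
position: [0.6173, 0.0417, 0.0675]
ee_rot: [1.498, 1.623, -0.831]
wrist_force: [-0.3, -0.4, 0.2]
gripper_width: 0.999
```

```bash
python3 -c "
from plan import *
A,o=plateT(np.load('plate.npy'))
s=observe();print(s['wrist_force'],s['gripper_width'],((s['position']-o)@A).round(4));M=R.from_rotvec(s['ee_rot']).as_matrix();print(M.round(3))
snap('wrist','w5.png')
cv2.imwrite('pics/c5.png',cv2.imread('pics/w5.png')[40:400,60:540])
"
```

```text
[-0.31050857 -0.35354968  0.16408912] 0.9990945026636004 [ 0.0004 -0.0713 -0.0204]
[[-0.021  0.995  0.102]
 [ 0.498  0.099 -0.861]
 [-0.867  0.033 -0.497]]
```

View pics/c5.png

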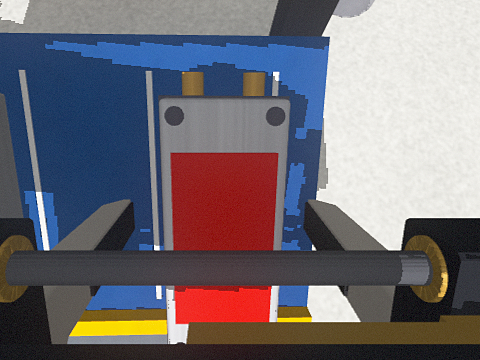

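The fingertips at crop (133,200) and (307,200) now straddle the unit (160–290), centred to about 2 mm. Closing.

>>> apply_moves --deltas '[{"offset":[0,0.04,0],"turn":0.0},{"offset":[0,0,0],"turn":0.0},{"offset":[0,0,0],"turn":0.0},{"offset":[0,0,0],"turn":0.0},{"offset":[0,0,0],"turn":0.0},{"offset":[0,0,0],"turn":0.0}]' --fingers -1 --force 40

```text
t: 19.25
position: [0.6194, 0.0412, 0.0685]
ee_rot: [1.498, 1.622, -0.832]
wrist_force: [-1.1, -1.3, 2.1]
gripper_width: 0.597
```

Width 0.597×93 = 55.5 mm, so the unit is held. Lifting square to the slope.

>>> apply_moves --deltas '[{"offset":[-0.2,0,0],"turn":0.0},{"offset":[-0.5,0,0],"turn":0.0},{"offset":[-1,0,0],"turn":0.0},{"offset":[-1,0,0],"turn":0.0},{"offset":[-1,0,0],"turn":0.0},{"offset":[-1,0,0],"turn":0.0},{"offset":[-1,0,0],"turn":0.0},{"offset":[-0.7,0,0],"turn":0.0}]'

```text
t: 20.25
position: [0.6265, -0.1202, 0.3479]
ee_rot: [1.5, 1.615, -0.831]
wrist_force: [0.8, 0.4, -2.5]
gripper_width: 0.592
```

```bash
python3 -c "
from plan import *
s=observe();print(s['wrist_force'],s['gripper_width'],s['joint_pos'].round(3))
plan([(.5,-.42,.5),(.1,-.62,.55)])
"
```

```text
[ 0.78275558  0.43957046 -2.48445213] 0.5921686141210999 [ 0.735  0.723 -0.773  1.044 -0.035  1.6    0.193]
[{"offset": [-0.96, -0.51, 0.59], "turn": 0.0}, {"offset": [-0.96, -0.51, 0.59], "turn": 0.0}, {"offset": [-0.96, -0.51, 0.59], "turn": 0.0}, {"offset": [-0.96, -0.52, 0.59], "turn": 0.0}, {"offset": [-0.96, -0.51, 0.59], "turn": 0.0}, {"offset": [-0.78, -0.41, 0.46], "turn": 0.0}, {"offset": [-0.33, -1.0, 0.26], "turn": 0.0}, {"offset": [-0.33, -1.0, 0.26], "turn": 0.0}, {"offset": [-0.33, -1.0, 0.26], "turn": 0.0}, {"offset": [-0.33, -1.0, 0.26], "turn": 0.0}]
[{"offset": [-0.33, -1.0, 0.26], "turn": 0.0}, {"offset": [-0.33, -1.0, 0.26], "turn": 0.0}, {"offset": [-0.32, -1.0, 0.26], "turn": 0.0}, {"offset": [-0.33, -1.0, 0.25], "turn": 0.0}, {"offset": [-0.1, -0.31, 0.08], "turn": 0.0}]
end [ 0.0998 -0.62    0.5501] [ 1.5    1.615 -0.831]
```

>>> apply_moves --deltas '[{"offset":[-0.96,-0.51,0.59],"turn":0.0},{"offset":[-0.96,-0.51,0.59],"turn":0.0},{"offset":[-0.96,-0.51,0.59],"turn":0.0},{"offset":[-0.96,-0.52,0.59],"turn":0.0},{"offset":[-0.96,-0.51,0.59],"turn":0.0},{"offset":[-0.78,-0.41,0.46],"turn":0.0},{"offset":[-0.33,-1.0,0.26],"turn":0.0},{"offset":[-0.33,-1.0,0.26],"turn":0.0},{"offset":[-0.33,-1.0,0.26],"turn":0.0},{"offset":[-0.33,-1.0,0.26],"turn":0.0}]'

```text
t: 21.5
position: [0.2704, -0.4572, 0.4508]
ee_rot: [1.552, 1.434, -0.796]
wrist_force: [0.9, -0.6, -2.4]
gripper_width: 0.588
```

>>> apply_moves --deltas '[{"offset":[-0.33,-1.0,0.26],"turn":0.0},{"offset":[-0.33,-1.0,0.26],"turn":0.0},{"offset":[-0.32,-1.0,0.26],"turn":0.0},{"offset":[-0.33,-1.0,0.25],"turn":0.0}]'

```text
t: 22.0
position: [0.073, -0.515, 0.4171]
ee_rot: [1.537, 1.392, -0.813]
wrist_force: [0.4, -1.7, -3.2]
gripper_width: 0.588
```

```bash
python3 -c "
from plan import *
s=observe();print(s['wrist_force'],s['gripper_width'],s['joint_pos'].round(3));print(R.from_rotvec(s['ee_rot']).as_matrix().round(3))
plan([(.1,-1,.8)])
"
```

```text
[ 0.40688201 -1.72937098 -3.17377965] 0.5884176574073773 [ 1.706  0.567 -0.418  1.003 -0.044  1.98   1.353]
[[ 0.157  0.984  0.09 ]
 [ 0.406  0.019 -0.914]
 [-0.901  0.18  -0.396]]
[{"offset": [-1.0, 0.16, 0.55], "turn": 0.0}, {"offset": [-1.0, 0.16, 0.55], "turn": 0.0}, {"offset": [-1.0, 0.16, 0.55], "turn": 0.0}, {"offset": [-1.0, 0.16, 0.55], "turn": 0.0}, {"offset": [-1.0, 0.16, 0.55], "turn": 0.0}, {"offset": [-1.0, 0.16, 0.55], "turn": 0.0}, {"offset": [-1.0, 0.16, 0.54], "turn": 0.0}, {"offset": [-1.0, 0.16, 0.55], "turn": 0.0}, {"offset": [-1.0, 0.16, 0.54], "turn": 0.0}, {"offset": [-1.0, 0.16, 0.55], "turn": 0.0}]
[{"offset": [-0.75, 0.13, 0.4], "turn": 0.0}]
end [ 0.1001 -1.      0.8003] [ 1.537  1.392 -0.813]
```

```bash
python3 -c "
from plan import *
plan([(-.15,-.6,.5),(-.28,-.9,.8)])
"
```

```text
[{"offset": [-0.7, -1.0, 0.12], "turn": 0.0}, {"offset": [-0.7, -1.0, 0.12], "turn": 0.0}, {"offset": [-0.7, -1.0, 0.12], "turn": 0.0}, {"offset": [-0.7, -1.0, 0.12], "turn": 0.0}, {"offset": [-0.08, -0.12, 0.02], "turn": 0.0}, {"offset": [-1.0, -0.19, 0.35], "turn": 0.0}, {"offset": [-1.0, -0.19, 0.35], "turn": 0.0}, {"offset": [-1.0, -0.19, 0.35], "turn": 0.0}, {"offset": [-1.0, -0.19, 0.35], "turn": 0.0}, {"offset": [-1.0, -0.2, 0.35], "turn": 0.0}]
[{"offset": [-1.0, -0.19, 0.35], "turn": 0.0}, {"offset": [-1.0, -0.2, 0.34], "turn": 0.0}, {"offset": [-1.0, -0.19, 0.35], "turn": 0.0}, {"offset": [-0.25, -0.05, 0.08], "turn": 0.0}]
end [-0.28   -0.8999  0.8002] [ 1.537  1.392 -0.813]
```

>>> apply_moves --deltas '[{"offset":[-0.7,-1.0,0.12],"turn":0.0},{"offset":[-0.7,-1.0,0.12],"turn":0.0},{"offset":[-0.7,-1.0,0.12],"turn":0.0},{"offset":[-1.0,-0.2,0.35],"turn":0.0},{"offset":[-1.0,-0.2,0.35],"turn":0.0}]'

```text
t: 22.62
position: [-0.1073, -0.5697, 0.5032]
ee_rot: [1.344, 1.124, -1.036]
wrist_force: [0.6, -0.5, -2.4]
gripper_width: 0.59
```

```bash
python3 -c "
from plan import *
s=observe();print(s['position'],s['wrist_force'],s['gripper_width'],s['joint_pos'].round(3));print(R.from_rotvec(s['ee_rot']).as_matrix().round(3))
"
```

```text
[-0.10734129 -0.56969585  0.50318362] [ 0.6028331  -0.53047072 -2.41717361] 0.5900152091952806 [ 1.752  0.499  0.152  0.785 -0.245  1.981  1.806]
[[ 0.184  0.983  0.007]
 [ 0.073 -0.006 -0.997]
 [-0.98   0.184 -0.073]]
```

```bash
python3 -c "
from plan import *
plan([(-.31,-.46,.5)])
plan([(-.48,-.71,.74)],pos=(-.31,-.46,.5))
"
```

```text
[{"offset": [-0.13, -1.0, -0.55], "turn": 0.0}, {"offset": [-0.13, -1.0, -0.55], "turn": 0.0}, {"offset": [-0.13, -1.0, -0.55], "turn": 0.0}, {"offset": [-0.13, -1.0, -0.56], "turn": 0.0}, {"offset": [-0.0, -0.01, -0.0], "turn": 0.0}]
end [-0.31   -0.4601  0.4999] [ 1.344  1.124 -1.036]
[{"offset": [-0.91, -0.39, 0.74], "turn": 0.0}, {"offset": [-0.91, -0.39, 0.74], "turn": 0.0}, {"offset": [-0.92, -0.39, 0.74], "turn": 0.0}, {"offset": [-0.91, -0.39, 0.74], "turn": 0.0}, {"offset": [-0.91, -0.39, 0.74], "turn": 0.0}, {"offset": [-0.92, -0.39, 0.74], "turn": 0.0}, {"offset": [-0.21, -0.09, 0.17], "turn": 0.0}]
end [-0.48   -0.7098  0.7399] [ 1.344  1.124 -1.036]
```

>>> apply_moves --deltas '[{"offset":[-0.13,-1.0,-0.55],"turn":0.0},{"offset":[-0.13,-1.0,-0.55],"turn":0.0},{"offset":[-0.13,-1.0,-0.55],"turn":0.0},{"offset":[-0.13,-1.0,-0.55],"turn":0.0},{"offset":[-0.9,-0.4,0.74],"turn":0.0},{"offset":[-0.9,-0.4,0.74],"turn":0.0},{"offset":[-0.9,-0.4,0.74],"turn":0.0}]'

```text
t: 23.5
position: [-0.3534, -0.5188, 0.5705]
ee_rot: [1.145, 1.015, -1.248]
wrist_force: [1.5, -0.8, -3.0]
gripper_width: 0.589
```

```bash
cat > st.py <<'E'
from plan import *
s=observe();print(s['t'],s['position'].round(4),s['wrist_force'].round(1),round(s['gripper_width'],3),s['joint_pos'].round(3));print(R.from_rotvec(s['ee_rot']).as_matrix().round(3))
E
python3 st.py
```

```text
23.5 [-0.3534 -0.5188  0.5705] [ 1.5 -0.8 -3. ] 0.589 [ 2.249  0.516 -0.078  0.549 -0.13   1.982  2.093]
[[ 0.076  0.996 -0.038]
 [-0.166 -0.025 -0.986]
 [-0.983  0.081  0.163]]
```

```bash
python3 -c "
from plan import *
plan([(-.1,-.54,.46),(.25,-.5,.46),(.52,-.22,.48),(.54,.12,.48),(.4,.4,.48),(.1,.56,.5),(-.17,.55,.52)],-105)
"
```

```text
[{"offset": [0.54, 1.0, -0.03], "turn": -1.0}, {"offset": [0.54, 1.0, 0.04], "turn": -1.0}, {"offset": [0.54, 1.0, 0.11], "turn": -1.0}, {"offset": [0.55, 1.0, 0.19], "turn": -1.0}, {"offset": [0.46, 0.83, 0.22], "turn": -1.0}, {"offset": [0.06, 1.0, 0.2], "turn": -1.0}, {"offset": [0.06, 1.0, 0.27], "turn": -1.0}, {"offset": [0.06, 1.0, 0.35], "turn": -1.0}, {"offset": [0.06, 1.0, 0.43], "turn": -1.0}, {"offset": [0.06, 1.0, 0.52], "turn": -1.0}]
[{"offset": [0.06, 1.0, 0.61], "turn": -1.0}, {"offset": [0.03, 0.43, 0.31], "turn": -1.0}, {"offset": [-0.12, 1.0, 0.02], "turn": -1.0}, {"offset": [-0.12, 1.0, 0.09], "turn": -1.0}, {"offset": [-0.12, 1.0, 0.16], "turn": -1.0}, {"offset": [-0.12, 1.0, 0.23], "turn": -1.0}, {"offset": [-0.12, 1.0, 0.3], "turn": -1.0}, {"offset": [-0.13, 1.0, 0.38], "turn": -1.0}, {"offset": [-0.13, 1.0, 0.47], "turn": -1.0}, {"offset": [-0.05, 0.42, 0.23], "turn": -1.0}]
[{"offset": [-0.16, 1.0, -0.14], "turn": -1.0}, {"offset": [-0.16, 1.0, -0.07], "turn": -1.0}, {"offset": [-0.16, 1.0, -0.0], "turn": -1.0}, {"offset": [-0.17, 1.0, 0.07], "turn": -1.0}, {
[... 329 characters left out ...]
set": [-0.19, 1.0, -0.23], "turn": 0.0}, {"offset": [-0.18, 0.99, -0.24], "turn": 0.0}, {"offset": [-0.25, 0.79, -0.92], "turn": 0.0}, {"offset": [-0.25, 0.79, -0.93], "turn": 0.0}, {"offset": [-0.25, 0.79, -0.92], "turn": 0.0}, {"offset": [-0.25, 0.78, -0.93], "turn": 0.0}, {"offset": [-0.26, 0.79, -0.92], "turn": 0.0}, {"offset": [-0.12, 0.38, -0.46], "turn": 0.0}, {"offset": [-0.15, 0.18, -1.0], "turn": 0.0}]
[{"offset": [-0.14, 0.18, -1.0], "turn": 0.0}, {"offset": [-0.15, 0.18, -1.0], "turn": 0.0}, {"offset": [-0.14, 0.17, -1.0], "turn": 0.0}, {"offset": [-0.15, 0.18, -1.0], "turn": 0.0}, {"offset": [-0.04, 0.04, -0.28], "turn": 0.0}]
end [-0.17    0.5498  0.5201] [-0.315  1.503  0.043]
```

>>> apply_moves --deltas '[{"offset":[0.54,1.0,0],"turn":-1.0},{"offset":[0.54,1.0,0.04],"turn":-1.0},{"offset":[0.54,1.0,0.11],"turn":-1.0},{"offset":[0.55,1.0,0.19],"turn":-1.0},{"offset":[0.46,0.83,0.22],"turn":-1.0},{"offset":[0.06,1.0,0.2],"turn":-1.0},{"offset":[0.06,1.0,0.27],"turn":-1.0},{"offset":[0.06,1.0,0.35],"turn":-1.0},{"offset":[0.06,1.0,0.43],"turn":-1.0},{"offset":[0.06,1.0,0.52],"turn":-1.0}]'

```text
t: 24.75
position: [0.1693, -0.5075, 0.4605]
ee_rot: [0.597, 1.307, -0.771]
wrist_force: [0.4, -0.4, -2.2]
gripper_width: 0.589
```

>>> apply_moves --deltas '[{"offset":[0.06,1.0,0.61],"turn":-1.0},{"offset":[0.03,0.43,0.31],"turn":-1.0},{"offset":[-0.12,1.0,0.02],"turn":-1.0},{"offset":[-0.12,1.0,0.09],"turn":-1.0},{"offset":[-0.12,1.0,0.16],"turn":-1.0},{"offset":[-0.12,1.0,0.23],"turn":-1.0},{"offset":[-0.12,1.0,0.3],"turn":-1.0},{"offset":[-0.13,1.0,0.38],"turn":-1.0},{"offset":[-0.13,1.0,0.47],"turn":-1.0},{"offset":[-0.05,0.42,0.23],"turn":-1.0}]'

```text
t: 26.0
position: [0.5227, -0.2125, 0.4837]
ee_rot: [0.032, 1.463, -0.265]
wrist_force: [-0.3, -1.2, -2.4]
gripper_width: 0.59
```

```bash
python3 st.py; python3 -c "
from plan import *
plan([(.4,.4,.48),(.1,.56,.5),(-.17,.55,.52)],-28)
"
```

```text
26.0 [ 0.5227 -0.2125  0.4837] [-0.3 -1.2 -2.4] 0.59 [ 0.737  0.335 -0.752  1.171  0.383  1.625  1.441]
[[ 0.084  0.197  0.977]
 [-0.158  0.97  -0.182]
 [-0.984 -0.139  0.113]]
[{"offset": [-0.18, 1.0, -0.41], "turn": -1.0}, {"offset": [-0.18, 1.0, -0.33], "turn": -1.0}, {"offset": [-0.17, 1.0, -0.25], "turn": -1.0}, {"offset": [-0.17, 1.0, -0.18], "turn": -1.0}, {"offset": [-0.17, 1.0, -0.11], "turn": -1.0}, {"offset": [-0.17, 1.0, -0.04], "turn": -1.0}, {"offset": [-0.17, 1.0, 0.04], "turn": -1.0}, {"offset": [-0.17, 1.0, 0.1], "turn": 0.0}, {"offset": [-0.17, 1.0, 0.11], "turn": 0.0}, {"offset": [-0.17, 1.0, 0.1], "turn": 0.0}]
[{"offset": [-0.17, 1.0, 0.11], "turn": 0.0}, {"offset": [-0.16, 1.0, 0.1], "turn": 0.0}, {"offset": [-0.02, 0.1, 0.01], "turn": 0.0}, {"offset": [-0.25, 0.85, -0.87], "turn": 0.0}, {"offset": [-0.26, 0.85, -0.87], "turn": 0.0}, {"offset": [-0.26, 0.85, -0.87], "turn": 0.0}, {"offset": [-0.25, 0.85, -0.87], "turn": 0.0}, {"offset": [-0.26, 0.85, -0.87], "turn": 0.0}, {"offset": [-0.12, 0.41, -0.42], "turn": 0.0}, {"offset": [-0.16, 0.25, -1.0], "turn": 0.0}]
[{"offset": [-0.16, 0.24, -1.0], "turn": 0.0}, {"offset": [-0.15, 0.25, -1.0], "turn": 0.0}, {"offset": [-0.16, 0.24, -1.0], "turn": 0.0}, {"offset": [-0.15, 0.25, -1.0], "turn": 0.0}, {"offset": [-0.04, 0.04, -0.2], "turn": 0.0}]
end [-0.1698  0.5499  0.5203] [-0.362  1.494  0.098]
```

>>> apply_moves --deltas '[{"offset":[-0.18,1.0,-0.41],"turn":-1.0},{"offset":[-0.18,1.0,-0.33],"turn":-1.0},{"offset":[-0.17,1.0,-0.25],"turn":-1.0},{"offset":[-0.17,1.0,-0.18],"turn":-1.0},{"offset":[-0.17,1.0,-0.11],"turn":-1.0},{"offset":[-0.17,1.0,-0.04],"turn":-1.0},{"offset":[-0.17,1.0,0.04],"turn":-1.0},{"offset":[-0.17,1.0,0.1],"turn":0.0},{"offset":[-0.17,1.0,0.1],"turn":0.0},{"offset":[-0.17,1.0,0.1],"turn":0.0}]'

```text
t: 27.25
position: [0.4226, 0.2927, 0.4799]
ee_rot: [-0.357, 1.496, 0.089]
wrist_force: [0.3, -1.0, -2.3]
gripper_width: 0.588
```

>>> apply_moves --deltas '[{"offset":[-0.17,1.0,0.11],"turn":0.0},{"offset":[-0.16,1.0,0.1],"turn":0.0},{"offset":[-0.25,0.85,-0.87],"turn":0.0},{"offset":[-0.26,0.85,-0.87],"turn":0.0},{"offset":[-0.26,0.85,-0.87],"turn":0.0},{"offset":[-0.25,0.85,-0.87],"turn":0.0},{"offset":[-0.26,0.85,-0.87],"turn":0.0},{"offset":[-0.12,0.41,-0.42],"turn":0.0},{"offset":[-0.16,0.25,-1.0],"turn":0.0}]'

```text
t: 28.38
position: [0.0758, 0.5433, 0.4965]
ee_rot: [-0.362, 1.501, 0.079]
wrist_force: [-1.0, 2.3, -3.9]
gripper_width: 0.587
```

>>> apply_moves --deltas '[{"offset":[-0.16,0.24,-1.0],"turn":0.0},{"offset":[-0.15,0.2,-1.0],"turn":0.0},{"offset":[-0.16,0.1,-1.0],"turn":0.0},{"offset":[-0.15,0,-1.0],"turn":0.0}]'

```text
t: 28.88
position: [-0.1266, 0.5101, 0.5032]
ee_rot: [-0.353, 1.501, 0.096]
wrist_force: [0.5, 1.2, -3.0]
gripper_width: 0.59
```

```bash
python3 st.py; python3 -c "
from plan import *
plan([(-.37,.78,.78)])
"
```

```text
28.875 [-0.1266  0.5101  0.5032] [ 0.5  1.2 -3. ] 0.59 [-1.984  0.42   0.22   0.917 -0.049  1.981  0.068]
[[ 0.077 -0.278  0.958]
 [-0.154  0.946  0.287]
 [-0.985 -0.17   0.03 ]]
[{"offset": [-0.9, 0.75, -0.4], "turn": 0.0}, {"offset": [-0.9, 0.75, -0.4], "turn": 0.0}, {"offset": [-0.9, 0.75, -0.4], "turn": 0.0}, {"offset": [-0.91, 0.75, -0.4], "turn": 0.0}, {"offset": [-0.9, 0.75, -0.4], "turn": 0.0}, {"offset": [-0.91, 0.75, -0.4], "turn": 0.0}, {"offset": [-0.91, 0.74, -0.4], "turn": 0.0}, {"offset": [-0.33, 0.28, -0.15], "turn": 0.0}]
end [-0.37    0.7801  0.7801] [-0.353  1.501  0.096]
```

>>> apply_moves --deltas '[{"offset":[-0.9,0.75,-0.4],"turn":0.0},{"offset":[-0.9,0.75,-0.4],"turn":0.0}]'

```text
t: 29.12
position: [-0.186, 0.5524, 0.5477]
ee_rot: [-0.224, 1.522, 0.238]
wrist_force: [-1.2, 1.3, -2.8]
gripper_width: 0.583
```

```bash
python3 st.py
```

```text
29.125 [-0.186   0.5524  0.5477] [-1.2  1.3 -2.8] 0.583 [-1.884  0.454 -0.17   0.713  0.121  1.981 -0.123]
[[ 0.034 -0.291  0.956]
 [ 0.014  0.957  0.291]
 [-0.999  0.004  0.037]]
```

Tool is vertical to within 2°. Moving over the crate.

```bash
python3 -c "
from plan import *
plan([(.05,.54,.45),(.41,.35,.3),(.41,.35,.08)])
"
```

```text
[{"offset": [0.48, -0.37, 1.0], "turn": 0.0}, {"offset": [0.48, -0.37, 1.0], "turn": 0.0}, {"offset": [0.49, -0.37, 1.0], "turn": 0.0}, {"offset": [0.48, -0.37, 1.0], "turn": 0.0}, {"offset": [0.18, -0.14, 0.37], "turn": 0.0}, {"offset": [0.46, -0.82, 0.81], "turn": 0.0}, {"offset": [0.46, -0.82, 0.81], "turn": 0.0}, {"offset": [0.45, -0.82, 0.81], "turn": 0.0}, {"offset": [0.46, -0.82, 0.81], "turn": 0.0}, {"offset": [0.45, -0.82, 0.81], "turn": 0.0}]
[{"offset": [0.46, -0.82, 0.81], "turn": 0.0}, {"offset": [0.45, -0.82, 0.8], "turn": 0.0}, {"offset": [1.0, -0.0, -0.04], "turn": 0.0}, {"offset": [1.0, -0.01, -0.03], "turn": 0.0}, {"offset": [1.0, -0.0, -0.04], "turn": 0.0}, {"offset": [1.0, -0.01, -0.03], "turn": 0.0}, {"offset": [0.4, 0.0, -0.02], "turn": 0.0}]
end [0.4099 0.3499 0.0799] [-0.224  1.522  0.238]
```

>>> apply_moves --deltas '[{"offset":[0.48,-0.37,1.0],"turn":0.0},{"offset":[0.48,-0.37,1.0],"turn":0.0},{"offset":[0.49,-0.37,1.0],"turn":0.0},{"offset":[0.48,-0.37,1.0],"turn":0.0},{"offset":[0.18,-0.14,0.37],"turn":0.0},{"offset":[0.46,-0.82,0.81],"turn":0.0},{"offset":[0.46,-0.82,0.81],"turn":0.0},{"offset":[0.45,-0.82,0.81],"turn":0.0},{"offset":[0.46,-0.82,0.81],"turn":0.0},{"offset":[0.45,-0.82,0.81],"turn":0.0}]'

```text
t: 30.38
position: [0.3101, 0.4023, 0.3441]
ee_rot: [-0.22, 1.522, 0.239]
wrist_force: [0.3, 0.7, -2.4]
gripper_width: 0.589
```

>>> apply_moves --deltas '[{"offset":[0.46,-0.82,0.81],"turn":0.0},{"offset":[0.45,-0.82,0.8],"turn":0.0},{"offset":[1.0,0,-0.04],"turn":0.0},{"offset":[1.0,0,-0.03],"turn":0.0},{"offset":[1.0,0,-0.04],"turn":0.0},{"offset":[0.6,0,0],"turn":0.0},{"offset":[0,0,0],"turn":0.0}]'

```text
t: 31.25
position: [0.4106, 0.3489, 0.1195]
ee_rot: [-0.223, 1.527, 0.236]
wrist_force: [-0.3, -0.5, -1.9]
gripper_width: 0.587
```

```bash
python3 st.py; python3 -c "
from plan import *
snap('wrist','w6.png');snap('side','d6.png')
a=cv2.imread('pics/w6.png')[0:400];b=cv2.imread('pics/d6.png')[200:420,150:400]
cv2.imwrite('pics/c6.png',np.hstack([cv2.resize(a,(400,286)),cv2.resize(b,(325,286),interpolation=3)]))
"
```

```text
31.25 [0.4106 0.3489 0.1195] [-0.3 -0.5 -1.9] 0.587 [-0.799  0.509  0.069  1.863 -0.034  0.74   1.15 ]
[[ 0.03  -0.289  0.957]
 [ 0.013  0.957  0.289]
 [-0.999  0.004  0.032]]
```

View pics/c6.png

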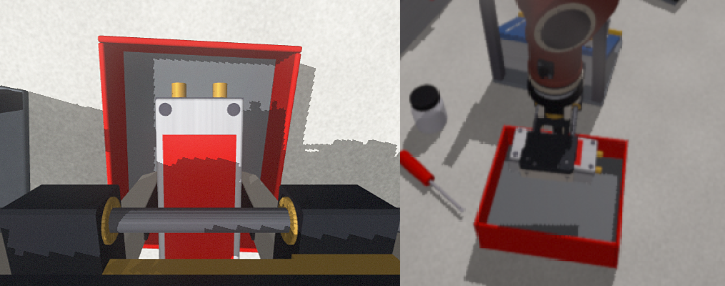

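The unit is centred in the crate laterally (155–242 between rims 100–300). Before feeling for the inlay, I estimate its height from the red-to-grey transition on the back wall in the first scene picture.

```bash
python3 -c "
from plan import *
im=cv2.imread('pics/scene0.png'); a=np.array([.29,.407]);b=np.array([.505,.461])
for f in(.25,.4,.55,.7):
    p=a+(b-a)*f+np.array([.243,-.97])*.006
    out=[]
    for z in np.arange(.085,.0,-.005):
        u=proj('scene0.png',[p[0],p[1],z])[0]; c=im[int(round(u[1])),int(round(u[0]))]; out.append((int(z*1000+.5),'R' if int(c[2])>1.6*int(c[1]) else 'g'))
    print(f,''.join(c for _,c in out), [z for z,c in out if c=='g'][:3])
"
```

```text
0.25 RRRRRRRRRRRgggggg [30, 25, 20]
0.4 RRRRRRRRRRRgggggg [30, 25, 20]
0.55 RRRRRRRRRRRRggggg [25, 20, 15]
0.7 RRRRRRRRRRRgggggg [30, 25, 20]
```

>>> apply_moves --deltas '[{"offset":[0.7,0,0],"turn":0.0},{"offset":[0.6,0,0],"turn":0.0},{"offset":[0,0,0],"turn":0.0}]'

```text
t: 31.72
position: [0.4144, 0.3509, 0.0567]
ee_rot: [-0.221, 1.523, 0.237]
wrist_force: [1.2, -0.2, -2.4]
gripper_width: 0.587
```

The inlay is at about 30 mm, so I expect contact near TCP z≈0.010. Nearing, then feeling in small steps.

>>> apply_moves --deltas '[{"offset":[0.3,0,0],"turn":0.0},{"offset":[0.2,0,0],"turn":0.0},{"offset":[0.1,0,0],"turn":0.0},{"offset":[0,0,0],"turn":0.0}]'

```text
t: 32.22
position: [0.4156, 0.3514, 0.0265]
ee_rot: [-0.22, 1.522, 0.237]
wrist_force: [0.9, -0.4, -2.3]
gripper_width: 0.59
```

>>> apply_moves --deltas '[{"offset":[0.08,0,0],"turn":0.0},{"offset":[0.06,0,0],"turn":0.0},{"offset":[0.06,0,0],"turn":0.0}]'

```text
t: 32.6
position: [0.4164, 0.3518, 0.0169]
ee_rot: [-0.22, 1.521, 0.238]
wrist_force: [0.5, -1.2, 6.8]
gripper_width: 0.589
```

>>> apply_moves --deltas '[{"offset":[0.05,0,0],"turn":0.0},{"offset":[0,0,0],"turn":0.0}]'

```text
t: 32.85
position: [0.4174, 0.3522, 0.0153]
ee_rot: [-0.219, 1.519, 0.238]
wrist_force: [1.8, 0.2, 3.8]
gripper_width: 0.585
```

Contact felt (6.8 N at z≈0.017, matching the 30–35 mm estimate). Ease the grip, then release and retreat.

>>> apply_moves --deltas '[{"offset":[0,0,0],"turn":0.0},{"offset":[0,0,0],"turn":0.0},{"offset":[0.04,0,0],"turn":0.0},{"offset":[0,0,0],"turn":0.0}]' --force 4

```text
t: 33.35
position: [0.4157, 0.3515, 0.0117]
ee_rot: [-0.221, 1.523, 0.237]
wrist_force: [-0.6, 0.9, -1.9]
gripper_width: 0.591
```

>>> apply_moves --deltas '[{"offset":[0,0,0],"turn":0.0},{"offset":[0,0,0],"turn":0.0},{"offset":[0,0,0],"turn":0.0},{"offset":[0,0,0],"turn":0.0},{"offset":[-0.3,0,0],"turn":0.0},{"offset":[-1,0,0],"turn":0.0},{"offset":[-1,0,0],"turn":0.0},{"offset":[-1,0,0],"turn":0.0},{"offset":[-1,0,0],"turn":0.0},{"offset":[-1,0,0],"turn":0.0}]' --fingers 0.8

```text
t: 34.6
position: [0.4066, 0.347, 0.28]
ee_rot: [-0.219, 1.521, 0.238]
wrist_force: [1.2, 0.7, 0.0]
gripper_width: 0.898
```

```bash
python3 st.py; python3 -c "
from plan import *
snap('wrist','w7.png');snap('side','d7.png')
c=read_camera('side'); print(proj('d7.png',[[.415,.352,.033],[.415,.352,.073]]).round(0))
im=cv2.imread('pics/d7.png'); h=cv2.cvtColor(im,cv2.COLOR_BGR2HSV); m=cv2.inRange(h,(0,110,70),(8,255,255)); k,l,st,ce=cv2.connectedComponentsWithStats(m)
print([(st[i].tolist(),ce[i].round(1).tolist()) for i in range(1,k) if st[i][4]>60 and 200<ce[i][0]<340])
im=cv2.imread('pics/w7.png'); h=cv2.cvtColor(im,cv2.COLOR_BGR2HSV); m=cv2.inRange(h,(0,110,70),(8,255,255)); k,l,st,ce=cv2.connectedComponentsWithStats(m)
for i in range(1,k):
  if st[i][4]>200: print(st[i],ce[i].round(1),atz('w7.png',*ce[i],.073).round(3))
"
```

```text
34.6 [0.4066 0.347  0.28  ] [1.2 0.7 0. ] 0.898 [-0.818  0.33   0.088  1.647 -0.019  1.127  1.137]
[[ 0.036 -0.289  0.957]
 [ 0.017  0.957  0.288]
 [-0.999  0.006  0.039]]
[[268. 351.]
 [268. 342.]]
[([238, 37, 102, 59, 2248], [287.9, 63.5]), ([207, 296, 118, 110, 4314], [264.7, 353.7]), ([247, 332, 41, 23, 734], [267.4, 342.9])]
[ 196   81  167  190 7417] [278.4 188.5] [0.422 0.353 0.073]
[ 261  151   37   66 2321] [278.9 183.2] [0.415 0.352 0.073]
[235 326  34  34 551] [249.6 340.8] [0.652 0.378 0.073]
```

The label in the crate agrees in two views: predicted (268,342), seen (267,343), and the wrist camera gives (0.415, 0.352) at z 0.073. So it lies flat on the inlay. Next, the fresh unit, arriving with the tool turned so that its sockets end up uphill.

```bash
python3 -c "
from plan import *
plan([(.45,.2,.45),(.5,-.1,.45),(.42,-.362,.25)],209,cap=.8)
"
```

```text
[{"offset": [-0.74, -0.66, 0.02], "turn": 1.0}, {"offset": [-0.74, -0.66, 0.07], "turn": 1.0}, {"offset": [-0.74, -0.65, 0.11], "turn": 1.0}, {"offset": [-0.74, -0.64, 0.16], "turn": 1.0}, {"offset": [-0.45, -0.39, 0.12], "turn": 1.0}, {"offset": [-0.01, -0.8, 0.18], "turn": 1.0}, {"offset": [-0.01, -0.8, 0.24], "turn": 1.0}, {"offset": [-0.01, -0.8, 0.3], "turn": 1.0}, {"offset": [-0.01, -0.8, 0.37], "turn": 1.0}, {"offset": [-0.02, -0.8, 0.44], "turn": 1.0}]
[{"offset": [-0.01, -0.8, 0.52], "turn": 1.0}, {"offset": [-0.02, -0.66, 0.49], "turn": 1.0}, {"offset": [0.56, -0.8, 0.18], "turn": 1.0}, {"offset": [0.56, -0.78, 0.24], "turn": 1.0}, {"offset": [0.56, -0.77, 0.29], "turn": 1.0}, {"offset": [0.56, -0.74, 0.35], "turn": 1.0}, {"offset": [0.56, -0.72, 0.4], "turn": 1.0}, {"offset": [0.56, -0.69, 0.45], "turn": 1.0}, {"offset": [0.46, -0.55, 0.41], "turn": 1.0}, {"offset": [0, 0, 0], "turn": 1.0}]
[{"offset": [0, 0, 0], "turn": 1.0}, {"offset": [0, 0, 0], "turn": 1.0}, {"offset": [0, 0, 0], "turn": 1.0}, {"offset": [0, 0, 0], "turn": 1.0}, {"offset": [0, 0, 0], "turn": 1.0}, {"of
[... 360 characters left out ...]
ffset": [0, 0, 0], "turn": 1.0}, {"offset": [0, 0, 0], "turn": 1.0}, {"offset": [0, 0, 0], "turn": 1.0}, {"offset": [0, 0, 0], "turn": 1.0}, {"offset": [0, 0, 0], "turn": 1.0}]
[{"offset": [0, 0, 0], "turn": 1.0}, {"offset": [0, 0, 0], "turn": 1.0}, {"offset": [0, 0, 0], "turn": 1.0}, {"offset": [0, 0, 0], "turn": 1.0}, {"offset": [0, 0, 0], "turn": 1.0}, {"offset": [0, 0, 0], "turn": 1.0}, {"offset": [0, 0, 0], "turn": 1.0}, {"offset": [0, 0, 0], "turn": 1.0}, {"offset": [0, 0, 0], "turn": 1.0}, {"offset": [0, 0, 0], "turn": 1.0}]
[{"offset": [0, 0, 0], "turn": 1.0}, {"offset": [0, 0, 0], "turn": 1.0}, {"offset": [0, 0, 0], "turn": 0.25}]
end [ 0.4199 -0.362   0.2499] [-2.137  0.197  2.057]
```

>>> apply_moves --deltas '[{"offset":[-0.74,-0.66,0.02],"turn":1.0},{"offset":[-0.74,-0.66,0.07],"turn":1.0},{"offset":[-0.74,-0.65,0.11],"turn":1.0},{"offset":[-0.74,-0.64,0.16],"turn":1.0},{"offset":[-0.45,-0.39,0.12],"turn":1.0},{"offset":[0,-0.8,0.18],"turn":1.0},{"offset":[0,-0.8,0.24],"turn":1.0},{"offset":[0,-0.8,0.3],"turn":1.0},{"offset":[0,-0.8,0.37],"turn":1.0},{"offset":[0,-0.8,0.44],"turn":1.0}]' --fingers 1

```text
t: 36.0
position: [0.4845, -0.0134, 0.4433]
ee_rot: [0.336, 1.519, -0.3]
wrist_force: [1.3, 0.1, -0.2]
gripper_width: 1.001
```

>>> apply_moves --deltas '[{"offset":[0,-0.8,0.52],"turn":1.0},{"offset":[0,-0.66,0.49],"turn":1.0},{"offset":[0.56,-0.8,0.18],"turn":1.0},{"offset":[0.56,-0.78,0.24],"turn":1.0},{"offset":[0.56,-0.77,0.29],"turn":1.0},{"offset":[0.56,-0.74,0.35],"turn":1.0},{"offset":[0.56,-0.72,0.4],"turn":1.0},{"offset":[0.56,-0.69,0.45],"turn":1.0},{"offset":[0.46,-0.55,0.41],"turn":1.0},{"offset":[0,0,0],"turn":1.0}]'

```text
t: 37.25
position: [0.415, -0.3643, 0.2422]
ee_rot: [0.889, 1.377, -0.838]
wrist_force: [0.1, 1.7, 0.7]
gripper_width: 0.999
```

>>> apply_moves --deltas '[{"offset":[0,0,0],"turn":1},{"offset":[0,0,0],"turn":1},{"offset":[0,0,0],"turn":1},{"offset":[0,0,0],"turn":1},{"offset":[0,0,0],"turn":1},{"offset":[0,0,0],"turn":1},{"offset":[0,0,0],"turn":1},{"offset":[0,0,0],"turn":1},{"offset":[0,0,0],"turn":1},{"offset":[0,0,0],"turn":1}]'

```text
t: 38.5
position: [0.4181, -0.3621, 0.2442]
ee_rot: [1.41, 1.083, -1.345]
wrist_force: [0.6, -0.6, -0.2]
gripper_width: 0.999
```

>>> apply_moves --deltas '[{"offset":[0,0,0],"turn":1},{"offset":[0,0,0],"turn":1},{"offset":[0,0,0],"turn":1},{"offset":[0,0,0],"turn":1},{"offset":[0,0,0],"turn":1},{"offset":[0,0,0],"turn":1},{"offset":[0,0,0],"turn":1},{"offset":[0,0,0],"turn":1},{"offset":[0,0,0],"turn":1},{"offset":[0,0,0],"turn":1}]'

```text
t: 39.75
position: [0.4182, -0.3621, 0.2442]
ee_rot: [1.893, 0.622, -1.82]
wrist_force: [0.4, -0.1, -0.0]
gripper_width: 1.002
```

```bash
python3 st.py; cat > fresh.py <<'E'
from plan import *
snap('wrist','wf.png')
im=cv2.imread('pics/wf.png');h=cv2.cvtColor(im,cv2.COLOR_BGR2HSV)
m=cv2.inRange(h,(105,110,60),(125,255,255))
k,l,st,ce=cv2.connectedComponentsWithStats(m)
for i in range(1,k):
  if st[i][4]>300:
    r=cv2.minAreaRect(np.argwhere(l==i)[:,::-1].astype(np.float32)); b=np.array([atz('wf.png',*q,.07)[:2] for q in cv2.boxPoints(r)])
    e=[b[1]-b[0],b[2]-b[1]]; e=max(e,key=np.linalg.norm)
    print(st[i],atz('wf.png',*ce[i],.07).round(4),b.mean(0).round(4),'az',np.degrees(np.arctan2(e[1],e[0])).round(1),np.linalg.norm(e).round(3))
E
python3 fresh.py
```

```text
39.75 [ 0.4182 -0.3621  0.2442] [ 0.4 -0.1 -0. ] 1.002 [ 0.071  0.579  1.05   1.653 -0.569  1.23   0.319]
[[ 0.033  0.596 -0.802]
 [ 0.019 -0.803 -0.596]
 [-0.999  0.005 -0.038]]
[ 239  154   79   77 2823] [ 0.4194 -0.3608  0.07  ] [ 0.4183 -0.3609] az -12.0 0.084
[431 256  35  35 833] [ 0.4636 -0.5902  0.07  ] [ 0.4621 -0.5902] az -69.7 0.041
```

>>> apply_moves --deltas '[{"offset":[0.4,0,0],"turn":1},{"offset":[0.5,0,0],"turn":1},{"offset":[0.5,0,0],"turn":1},{"offset":[0.5,0,0],"turn":1},{"offset":[0.5,0,0],"turn":1},{"offset":[0.5,0,0],"turn":1},{"offset":[0.4,0,0],"turn":1},{"offset":[0.1,0,0],"turn":1},{"offset":[0,0,0],"turn":1},{"offset":[0,0,0],"turn":1}]'

```text
t: 41.05
position: [0.4241, -0.3594, 0.0745]
ee_rot: [-2.218, 0.042, 2.147]
wrist_force: [-1.1, -0.5, -0.6]
gripper_width: 0.993
```

>>> apply_moves --deltas '[{"offset":[0,0,0],"turn":1},{"offset":[0,0,0],"turn":1},{"offset":[0,0,0],"turn":0.15}]'

```text
t: 41.42
position: [0.4243, -0.3595, 0.0747]
ee_rot: [-2.137, 0.195, 2.07]
wrist_force: [-0.1, -0.0, -0.1]
gripper_width: 0.999
```

```bash
python3 st.py; python3 -c "
from plan import *
plan([(.419,-.361,.075),(.419,-.361,.010)],cap=.5)"
```

```text
41.425 [ 0.4243 -0.3595  0.0747] [-0.1 -0.  -0.1] 0.999 [ 0.079  0.862  1.084  1.859 -0.948  1.035 -0.196]
[[ 0.033 -0.204 -0.978]
 [ 0.018 -0.979  0.204]
 [-0.999 -0.024 -0.029]]
[{"offset": [-0.01, 0.05, 0.1], "turn": 0.0}, {"offset": [0.5, 0.01, 0.01], "turn": 0.0}, {"offset": [0.5, 0.01, 0.02], "turn": 0.0}, {"offset": [0.3, 0.01, 0.0], "turn": 0.0}]
end [ 0.4192 -0.361   0.01  ] [-2.137  0.195  2.07 ]
```

>>> apply_moves --deltas '[{"offset":[0,0.05,0.1],"turn":0.0},{"offset":[0.5,0,0],"turn":0.0},{"offset":[0.5,0,0.02],"turn":0.0},{"offset":[0.3,0,0],"turn":0.0},{"offset":[0,0,0],"turn":0.0}]'

```text
t: 42.05
position: [0.42, -0.36, 0.0095]
ee_rot: [-2.136, 0.195, 2.07]
wrist_force: [0.5, 0.1, 0.6]
gripper_width: 0.999
```

>>> apply_moves --deltas '[{"offset":[0,0,0],"turn":0.0},{"offset":[0,0,0],"turn":0.0},{"offset":[0,0,0],"turn":0.0},{"offset":[0,0,0],"turn":0.0},{"offset":[0,0,0],"turn":0.0},{"offset":[0,0,0],"turn":0.0}]' --fingers -1 --force 40

```text
t: 42.8
position: [0.4207, -0.3609, 0.0105]
ee_rot: [-2.139, 0.198, 2.069]
wrist_force: [-0.5, -0.0, 2.1]
gripper_width: 0.59
```

```bash
python3 st.py; python3 -c "
from plan import *
plan([(.419,-.361,.07),(.5,-.2,.45),(.55,.1,.5),(.38,.4,.5),(.1,.55,.52)],-30)"
```

```text
42.8 [ 0.4207 -0.3609  0.0105] [-0.5 -0.   2.1] 0.59 [ 0.127  0.937  0.995  1.911 -1.065  0.932 -0.099]
[[ 0.035 -0.204 -0.978]
 [ 0.015 -0.979  0.205]
 [-0.999 -0.022 -0.031]]
[{"offset": [-1.0, -0.01, -0.0], "turn": -1.0}, {"offset": [-0.19, -0.01, -0.01], "turn": -1.0}, {"offset": [-1.0, -0.46, -0.22], "turn": -1.0}, {"offset": [-1.0, -0.44, -0.25], "turn": -1.0}, {"offset": [-1.0, -0.43, -0.28], "turn": -1.0}, {"offset": [-1.0, -0.4, -0.31], "turn": -1.0}, {"offset": [-1.0, -0.38, -0.34], "turn": -1.0}, {"offset": [-1.0, -0.36, -0.37], "turn": -0.5}, {"offset": [-1.0, -0.35, -0.38], "turn": 0.0}, {"offset": [-0.49, -0.17, -0.18], "turn": 0.0}]
[{"offset": [-0.16, -1.0, -0.53], "turn": 0.0}, {"offset": [-0.16, -1.0, -0.53], "turn": 0.0}, {"offset": [-0.16, -1.0, -0.53], "turn": 0.0}, {"offset": [-0.16, -1.0, -0.53], "turn": 0.0}, {"offset": [-0.17, -1.0, -0.54], "turn": 0.0}, {"offset": [-0.06, -0.39, -0.2], "turn": 0.0}, {"offset": [-0.0, -1.0, 0.2], "turn": 0.0}, {"offset": [-0.0, -1.0, 0.2], "turn": 0.0}, {"offset": [-0.01, -1.0, 0.2], "turn": 0.0}, {"offset": [-0.0, -1.0, 0.2], "turn": 0.0}]
[{"offset": [-0.01, -1.0, 0.2], "turn": 0.0}, {"offset": [-0.0, -1.0, 0.2], "turn": 0.0}, {"offset": [-0.01, -0.76, 0.15], "turn": 0.0}, {"offset": [-0.11, -0.9, 0.85], "turn": 0.0}, {"offset": [-0.11, -0.9, 0.85], "turn": 0.0}, {"offset": [-0.1, -0.89, 0.85], "turn": 0.0}, {"offset": [-0.11, -0.89, 0.85], "turn": 0.0}, {"offset": [-0.1, -0.9, 0.85], "turn": 0.0}, {"offset": [-0.02, -0.12, 0.12], "turn": 0.0}]
end [0.0999 0.55   0.5202] [ 2.092  0.339 -2.015]
```

```bash
python3 -c "
from plan import *
plan([(.42,-.36,.06),(.5,-.2,.42),(.53,.05,.48),(.38,.38,.5),(.1,.54,.5),(-.08,.55,.5)],-108)"
```

```text
[{"offset": [-0.99, -0.04, -0.01], "turn": -1.0}, {"offset": [-1.0, -0.5, -0.2], "turn": -1.0}, {"offset": [-1.0, -0.48, -0.23], "turn": -1.0}, {"offset": [-1.0, -0.47, -0.26], "turn": -1.0}, {"offset": [-1.0, -0.45, -0.29], "turn": -1.0}, {"offset": [-1.0, -0.42, -0.33], "turn": -1.0}, {"offset": [-1.0, -0.4, -0.35], "turn": -1.0}, {"offset": [-1.0, -0.37, -0.38], "turn": -1.0}, {"offset": [-0.09, -0.03, -0.04], "turn": -1.0}, {"offset": [-0.25, -1.0, -0.61], "turn": -1.0}]
[{"offset": [-0.26, -0.99, -0.7], "turn": -1.0}, {"offset": [-0.27, -0.93, -0.77], "turn": -1.0}, {"offset": [-0.26, -0.88, -0.83], "turn": -1.0}, {"offset": [-0.06, -0.17, -0.19], "turn": -1.0}, {"offset": [-0.06, -1.0, -0.36], "turn": -1.0}, {"offset": [-0.06, -1.0, -0.44], "turn": -1.0}, {"offset": [-0.06, -1.0, -0.53], "turn": -1.0}, {"offset": [-0.07, -1.0, -0.62], "turn": -1.0}, {"offset": [-0.07, -1.0, -0.73], "turn": -1.0}, {"offset": [-0.07, -0.95, -0.79], "turn": -1.0}]
[{"offset": [-0.01, -0.23, -0.22], "turn": -1.0}, {"offset": [-0.02, -1.0, -0.21], "turn": -1.0}, {"offset": [-0.02, -1.0, -0.29], "turn": -1.0}, {"offset": [-0.03, -1.0, -0.36], "turn": -1.0}, {"offset": [-0.03, -1.0, -0.45], "turn": -1.0}, {"offset": [-0.03, -1.0, -0.53], "turn": -1.0}, {"offset": [-0.02, -0.93, -0.58], "turn": -1.0}, {"offset": [-0.03, -1.0, -0.16], "turn": 0.0}, {"offset": [-0.04, -1.0, -0.17], "turn": 0.0}, {"offset": [-0.03, -1.0, -0.16], "turn": 0.0}]
[{"offset": [-0.02, -0.55, -0.09], "turn": 0.0}]
end [-0.0799  0.5498  0.4999] [ 1.156  1.242 -1.097]
```

>>> apply_moves --deltas '[{"offset":[-0.99,-0.04,0],"turn":-1.0},{"offset":[-1.0,-0.5,-0.2],"turn":-1.0},{"offset":[-1.0,-0.48,-0.23],"turn":-1.0},{"offset":[-1.0,-0.47,-0.26],"turn":-1.0},{"offset":[-1.0,-0.45,-0.29],"turn":-1.0},{"offset":[-1.0,-0.42,-0.33],"turn":-1.0},{"offset":[-1.0,-0.4,-0.35],"turn":-1.0},{"offset":[-1.0,-0.37,-0.38],"turn":-1.0},{"offset":[-0.25,-1.0,-0.6],"turn":-1.0},{"offset":[-0.25,-1.0,-0.61],"turn":-1.0}]'

```text
t: 44.05
position: [0.5153, -0.085, 0.4421]
ee_rot: [1.985, 0.5, -1.913]
wrist_force: [0.9, 0.7, -5.6]
gripper_width: 0.59
```

>>> apply_moves --deltas '[{"offset":[-0.26,-0.99,-0.7],"turn":-1.0},{"offset":[-0.27,-0.93,-0.77],"turn":-1.0},{"offset":[-0.26,-0.88,-0.83],"turn":-1.0},{"offset":[-0.06,-0.17,-0.19],"turn":-1.0},{"offset":[-0.06,-1.0,-0.36],"turn":-1.0},{"offset":[-0.06,-1.0,-0.44],"turn":-1.0},{"offset":[-0.06,-1.0,-0.53],"turn":-1.0},{"offset":[-0.07,-1.0,-0.62],"turn":-1.0},{"offset":[-0.07,-1.0,-0.73],"turn":-1.0},{"offset":[-0.07,-0.95,-0.79],"turn":-1.0}]'

```text
t: 45.3
position: [0.3933, 0.4223, 0.5075]
ee_rot: [1.511, 1.0, -1.451]
wrist_force: [1.1, 0.1, -4.7]
gripper_width: 0.594
```

```bash
python3 st.py; python3 -c "
from plan import *
plan([(.1,.54,.5),(-.08,.55,.52),(-.13,.78,.76)],-28)"
```

```text
45.3 [0.3933 0.4223 0.5075] [ 1.1  0.1 -4.7] 0.594 [-1.364  0.511  1.1    0.963 -0.476  1.858 -0.863]
[[ 0.031  0.929 -0.369]
 [ 0.015 -0.37  -0.929]
 [-0.999  0.023 -0.025]]
[{"offset": [0.0, -1.0, -0.0], "turn": -1.0}, {"offset": [0.0, -1.0, -0.07], "turn": -1.0}, {"offset": [0.0, -1.0, -0.14], "turn": -1.0}, {"offset": [0.0, -1.0, -0.22], "turn": -1.0}, {"offset": [0.0, -1.0, -0.29], "turn": -1.0}, {"offset": [0.0, -1.0, -0.37], "turn": -1.0}, {"offset": [0.0, -0.16, -0.07], "turn": -1.0}, {"offset": [-0.14, -1.0, -0.17], "turn": 0.0}, {"offset": [-0.14, -1.0, -0.17], "turn": 0.0}, {"offset": [-0.14, -1.0, -0.17], "turn": 0.0}]
[{"offset": [-0.08, -0.54, -0.09], "turn": 0.0}, {"offset": [-0.88, -0.06, -0.87], "turn": 0.0}, {"offset": [-0.88, -0.06, -0.87], "turn": 0.0}, {"offset": [-0.88, -0.06, -0.88], "turn": 0.0}, {"offset": [-0.88, -0.07, -0.87], "turn": 0.0}, {"offset": [-0.87, -0.06, -0.88], "turn": 0.0}, {"offset": [-0.37, -0.03, -0.37], "turn": 0.0}]
end [-0.13    0.7801  0.7599] [ 1.152  1.246 -1.099]
```

>>> apply_moves --deltas '[{"offset":[0.0,-1.0,0],"turn":-1.0},{"offset":[0.0,-1.0,-0.07],"turn":-1.0},{"offset":[0.0,-1.0,-0.14],"turn":-1.0},{"offset":[0.0,-1.0,-0.22],"turn":-1.0},{"offset":[0.0,-1.0,-0.29],"turn":-1.0},{"offset":[0.0,-1.0,-0.37],"turn":-1.0},{"offset":[-0.1,-1,-0.17],"turn":-1.0},{"offset":[-0.14,-1.0,-0.17],"turn":0.0},{"offset":[-0.14,-1.0,-0.17],"turn":0.0}]'

```text
t: 46.42
position: [-0.0437, 0.5472, 0.5133]
ee_rot: [1.153, 1.241, -1.1]
wrist_force: [-0.3, -0.6, -4.5]
gripper_width: 0.594
```

>>> apply_moves --deltas '[{"offset":[-0.88,-0.06,-0.87],"turn":0.0},{"offset":[-0.88,-0.06,-0.87],"turn":0.0},{"offset":[-0.88,-0.06,-0.88],"turn":0.0},{"offset":[-0.88,-0.07,-0.87],"turn":0.0}]'

```text
t: 46.92
position: [-0.0762, 0.6275, 0.5759]
ee_rot: [1.21, 1.377, -1.13]
wrist_force: [3.2, 2.3, -5.5]
gripper_width: 0.592
```

```bash
python3 st.py
```

```text
46.925 [-0.0762  0.6275  0.5759] [ 3.2  2.3 -5.5] 0.592 [-1.851  0.519  0.466  0.558 -0.327  1.978 -1.522]
[[-0.061  0.995  0.077]
 [ 0.118  0.083 -0.989]
 [-0.991 -0.051 -0.123]]
```

>>> apply_moves --deltas '[{"offset":[-0.8,0.3,-0.9],"turn":0.0},{"offset":[-0.8,0.3,-0.9],"turn":0.0},{"offset":[-0.8,0.3,-0.9],"turn":0.0},{"offset":[-0.8,0.3,-0.9],"turn":0.0}]'

```text
t: 47.42
position: [-0.0491, 0.6768, 0.6283]
ee_rot: [1.378, 1.425, -0.95]
wrist_force: [-0.5, 0.6, -4.7]
gripper_width: 0.59
```

```bash
python3 st.py
```

```text
47.425 [-0.0491  0.6768  0.6283] [-0.5  0.6 -4.7] 0.59 [-1.714  0.562 -0.011  0.305  0.094  1.983 -1.582]
[[ 0.037  0.995  0.095]
 [ 0.295  0.08  -0.952]
 [-0.955  0.063 -0.29 ]]
```

>>> apply_moves --deltas '[{"offset":[-0.7,-0.7,-0.7],"turn":0.0},{"offset":[-0.7,-0.7,-0.7],"turn":0.0},{"offset":[-0.7,-0.5,-0.9],"turn":0.0},{"offset":[-0.8,-0.3,-0.9],"turn":0.0}]'

```text
t: 47.92
position: [-0.1404, 0.6734, 0.6612]
ee_rot: [1.415, 1.531, -0.9]
wrist_force: [-0.5, 0.2, -4.3]
gripper_width: 0.59
```

```bash
python3 st.py
```

```text
47.925 [-0.1404  0.6734  0.6612] [-0.5  0.2 -4.3] 0.59 [-2.009  0.6    1.06   0.267 -0.759  1.983 -1.537]
[[-0.006  0.994  0.11 ]
 [ 0.387  0.103 -0.916]
 [-0.922  0.037 -0.385]]
```

>>> apply_moves --deltas '[{"offset":[-0.9,-0.2,-0.8],"turn":0.0},{"offset":[-0.9,-0.2,-0.8],"turn":0.0},{"offset":[-0.9,-0.2,-0.8],"turn":0.0},{"offset":[-0.9,-0.2,-0.8],"turn":0.0}]'

```text
t: 48.42
position: [-0.1624, 0.6266, 0.7361]
ee_rot: [1.488, 1.639, -0.829]
wrist_force: [-0.2, -0.3, -4.2]
gripper_width: 0.591
```

```bash
python3 st.py
```

```text
48.425 [-0.1624  0.6266  0.7361] [-0.2 -0.3 -4.2] 0.591 [-2.124  0.517  1.317  0.264 -0.92   1.983 -1.549]
[[-0.034  0.994  0.108]
 [ 0.502  0.111 -0.858]
 [-0.864  0.025 -0.502]]
```

The tool is square to the slope again. Box sockets (x≈76) could graze the beam corner (x≈72) on a straight approach, so I come in 30 mm further down the slope, then shift up just above the plate.

```bash
python3 -c "
from plan import *
A,o=plateT(np.load('plate.npy'));W=lambda *q:A@np.array(q)+o
a=W(-.03,-.065,.33)
print(a)
plan([(-.1,.56,.6),(.12,.54,.54),(.42,.38,.5),(.53,.1,.5),(a[0],a[1],.46),a],-1)"
```

```text
[ 0.63266223 -0.15929188  0.35578838]
[{"offset": [0.62, 0.39, 1.0], "turn": -0.25}, {"offset": [0.62, 0.37, 1.0], "turn": 0.0}, {"offset": [0.4, 0.23, 0.66], "turn": 0.0}, {"offset": [0.16, 1.0, 0.35], "turn": 0.0}, {"offset": [0.16, 1.0, 0.35], "turn": 0.0}, {"offset": [0.16, 1.0, 0.35], "turn": 0.0}, {"offset": [0.17, 1.0, 0.35], "turn": 0.0}, {"offset": [0.04, 0.28, 0.09], "turn": 0.0}, {"offset": [-0.2, 1.0, 0.71], "turn": 0.0}, {"offset": [-0.2, 1.0, 0.71], "turn": 0.0}]
[{"offset": [-0.2, 1.0, 0.7], "turn": 0.0}, {"offset": [-0.2, 1.0, 0.71], "turn": 0.0}, {"offset": [-0.21, 1.0, 0.7], "turn": 0.0}, {"offset": [-0.1, 0.52, 0.37], "turn": 0.0}, {"offset": [-0.57, 0.29, 1.0], "turn": 0.0}, {"offset": [-0.57, 0.29, 1.0], "turn": 0.0}, {"offset": [-0.57, 0.29, 1.0], "turn": 0.0}, {"offset": [-0.57, 0.29, 1.0], "turn": 0.0}, {"offset": [-0.57, 0.29, 1.0], "turn": 0.0}, {"offset": [-0.04, 0.02, 0.07], "turn": 0.0}]
[{"offset": [-0.39, 0.27, 1.0], "turn": 0.0}, {"offset": [-0.39, 0.27, 1.0], "turn": 0.0}, {"offset": [-0.39, 0.27, 1.0], "turn": 0.0}, {"offset": [-0.38, 0.26, 1.0], "turn": 0.0}, {"offset": [-0.39, 0.27, 1.0], "turn": 0.0}, {"offset": [-0.04, 0.02, 0.09], "turn": 0.0}, {"offset": [1.0, -0.04, 0.58], "turn": 0.0}, {"offset": [0.81, -0.03, 0.47], "turn": 0.0}]
end [ 0.6326 -0.1592  0.3556] [ 1.476  1.642 -0.813]
```

>>> apply_moves --deltas '[{"offset":[0.62,0.39,1.0],"turn":-0.2},{"offset":[0.62,0.37,1.0],"turn":0.0},{"offset":[0.4,0.23,0.66],"turn":0.0},{"offset":[0.16,1.0,0.35],"turn":0.0},{"offset":[0.16,1.0,0.35],"turn":0.0},{"offset":[0.16,1.0,0.35],"turn":0.0},{"offset":[0.17,1.0,0.35],"turn":0.0},{"offset":[0.04,0.28,0.09],"turn":0.0},{"offset":[-0.2,1.0,0.71],"turn":0.0},{"offset":[-0.2,1.0,0.71],"turn":0.0}]'

```text
t: 49.68
position: [0.1978, 0.4968, 0.5671]
ee_rot: [1.522, 1.678, -0.85]
wrist_force: [1.7, 1.5, -4.6]
gripper_width: 0.594
```

>>> apply_moves --deltas '[{"offset":[-0.2,1.0,0.7],"turn":0.0},{"offset":[-0.2,1.0,0.71],"turn":0.0},{"offset":[-0.21,1.0,0.7],"turn":0.0},{"offset":[-0.1,0.52,0.37],"turn":0.0},{"offset":[-0.57,0.29,1.0],"turn":0.0},{"offset":[-0.57,0.29,1.0],"turn":0.0}]'

```text
t: 50.42
position: [0.4121, 0.2826, 0.5258]
ee_rot: [1.523, 1.675, -0.853]
wrist_force: [1.2, -0.5, -4.8]
gripper_width: 0.595
```

```bash
python3 st.py;python3 -c "
from plan import *
A,o=plateT(np.load('plate.npy'));W=lambda *q:A@np.array(q)+o
a=W(-.03,-.065,.33)
plan([(.53,.1,.48),(a[0],a[1],.44),a])"
```

```text
50.425 [0.4121 0.2826 0.5258] [ 1.2 -0.5 -4.8] 0.595 [-1.18   0.241  1.236  1.407 -0.791  1.71   0.05 ]
[[-0.056  0.996  0.069]
 [ 0.53   0.089 -0.843]
 [-0.846 -0.011 -0.533]]
[{"offset": [-0.35, 0.55, 1.0], "turn": 0.0}, {"offset": [-0.35, 0.54, 1.0], "turn": 0.0}, {"offset": [-0.34, 0.55, 1.0], "turn": 0.0}, {"offset": [-0.25, 0.4, 0.73], "turn": 0.0}, {"offset": [-0.44, 0.32, 1.0], "turn": 0.0}, {"offset": [-0.44, 0.32, 1.0], "turn": 0.0}, {"offset": [-0.45, 0.32, 1.0], "turn": 0.0}, {"offset": [-0.44, 0.32, 1.0], "turn": 0.0}, {"offset": [-0.42, 0.31, 0.94], "turn": 0.0}, {"offset": [1.0, 0.01, 0.63], "turn": 0.0}]
[{"offset": [0.42, 0.01, 0.27], "turn": 0.0}]
end [ 0.6328 -0.1593  0.3559] [ 1.523  1.675 -0.853]
```

>>> apply_moves --deltas '[{"offset":[-0.35,0.55,1.0],"turn":0.0},{"offset":[-0.35,0.54,1.0],"turn":0.0},{"offset":[-0.34,0.55,1.0],"turn":0.0},{"offset":[-0.25,0.4,0.73],"turn":0.0},{"offset":[-0.44,0.32,1.0],"turn":0.0},{"offset":[-0.44,0.32,1.0],"turn":0.0},{"offset":[-0.45,0.32,1.0],"turn":0.0},{"offset":[-0.44,0.32,1.0],"turn":0.0},{"offset":[-0.42,0.31,0.94],"turn":0.0},{"offset":[1.0,0,0.63],"turn":0.0}]'

```text
t: 51.68
position: [0.6195, -0.1185, 0.3802]
ee_rot: [1.496, 1.691, -0.859]
wrist_force: [0.8, -0.4, -6.0]
gripper_width: 0.588
```

```bash
cat > pl.py <<'E'
from plan import *
import sys
A,o=plateT(np.load('plate.npy'));W=lambda *q:A@np.array(q)+o
s=observe();M=R.from_rotvec(s['ee_rot']).as_matrix()
print(s['t'],'plate tcp',((s['position']-o)@A).round(4),'tool axes in plate (rows x,y,z)\n',(M.T@A).round(3),s['wrist_force'].round(1))
plan([W(*q) for q in eval(sys.argv[1])],float(sys.argv[2]),cap=float(sys.argv[3]))
E
python3 pl.py "[(-.03,-.065,.25),(-.03,-.065,.06)]" 0 .8; python3 st.py|head -1
```

```text
51.675 plate tcp [ 0.0186 -0.0563  0.3301] tool axes in plate (rows x,y,z)
 [[ 0.032  0.021 -0.999]
 [-0.011 -1.    -0.021]
 [-0.999  0.011 -0.032]] [ 0.8 -0.4 -6. ]
[{"offset": [0.8, 0.11, 0.52], "turn": 0.0}, {"offset": [0.77, 0.11, 0.5], "turn": 0.0}, {"offset": [0.8, 0.02, 0.03], "turn": 0.0}, {"offset": [0.8, 0.02, 0.02], "turn": 0.0}, {"offset": [0.8, 0.01, 0.03], "turn": 0.0}, {"offset": [0.8, 0.02, 0.02], "turn": 0.0}, {"offset": [0.59, 0.01, 0.02], "turn": 0.0}]
end [ 0.6182 -0.0251  0.1221] [ 1.496  1.691 -0.859]
51.675 [ 0.6195 -0.1185  0.3802] [ 0.8 -0.4 -6. ] 0.588 [ 0.41   0.668 -0.01   0.929 -0.478  1.826  0.447]
```

>>> apply_moves --deltas '[{"offset":[0,0.1,0.6],"turn":0.0},{"offset":[0.4,0.1,0.4],"turn":0.0},{"offset":[0.8,0.02,0.03],"turn":0.0},{"offset":[0.8,0.02,0.02],"turn":0.0},{"offset":[0.8,0.02,0.03],"turn":0.0},{"offset":[0.8,0.02,0.02],"turn":0.0},{"offset":[0.8,0,0.02],"turn":0.0},{"offset":[0.6,0,0.02],"turn":0.0},{"offset":[0,0,0],"turn":0.0}]'

```text
t: 52.8
position: [0.6099, -0.0303, 0.1339]
ee_rot: [1.492, 1.709, -0.871]
wrist_force: [0.3, 0.3, -4.6]
gripper_width: 0.587
```

```bash
python3 pl.py "[(.007,-.065,.02),(.007,-.065,-.008)]" 0 .5
```

```text
52.8 plate tcp [-0.0278 -0.0563  0.0725] tool axes in plate (rows x,y,z)
 [[ 0.037  0.038 -0.999]
 [-0.017 -0.999 -0.039]
 [-0.999  0.018 -0.036]] [ 0.3  0.3 -4.6]
[{"offset": [0.5, 0.1, -0.31], "turn": 0.0}, {"offset": [0.5, 0.09, -0.31], "turn": 0.0}, {"offset": [0.07, 0.01, -0.04], "turn": 0.0}, {"offset": [0.5, 0.02, 0.02], "turn": 0.0}, {"offset": [0.06, 0.01, 0.0], "turn": 0.0}]
end [0.6113 0.0407 0.0815] [ 1.492  1.709 -0.871]
```

>>> apply_moves --deltas '[{"offset":[0.4,0.1,-0.31],"turn":-0.25},{"offset":[0.4,0.1,-0.31],"turn":0.0},{"offset":[0.2,0.02,-0.06],"turn":0.0},{"offset":[0.3,0,0],"turn":0.0},{"offset":[0,0,0],"turn":0.0}]'

```text
t: 53.42
position: [0.6136, 0.0314, 0.0972]
ee_rot: [1.484, 1.707, -0.855]
wrist_force: [-0.9, -0.6, -4.7]
gripper_width: 0.589
```

```bash
python3 pl.py "[(.006,-.065,-.015)]" 0 .2
```

```text
53.425 plate tcp [ 0.0067 -0.0665  0.0102] tool axes in plate (rows x,y,z)
 [[ 0.037  0.034 -0.999]
 [-0.002 -0.999 -0.034]
 [-0.999  0.003 -0.036]] [-0.9 -0.6 -4.7]
[{"offset": [0.2, -0.01, 0.01], "turn": 0.0}, {"offset": [0.2, -0.0, 0.01], "turn": 0.0}, {"offset": [0.1, -0.0, 0.01], "turn": 0.0}]
end [0.611  0.0432 0.0753] [ 1.484  1.707 -0.855]
```

>>> apply_moves --deltas '[{"offset":[0.2,0,0.01],"turn":0.0},{"offset":[0.2,0,0.01],"turn":0.0},{"offset":[0.06,0,0],"turn":0.0},{"offset":[0,0,0],"turn":0.0}]'

```text
t: 53.92
position: [0.6125, 0.0435, 0.078]
ee_rot: [1.485, 1.707, -0.852]
wrist_force: [0.2, 0.2, -4.9]
gripper_width: 0.589
```

>>> apply_moves --deltas '[{"offset":[0.06,0,0],"turn":0.0},{"offset":[0.05,0,0],"turn":0.0},{"offset":[0,0,0],"turn":0.0}]'

```text
t: 54.3
position: [0.612, 0.0464, 0.0735]
ee_rot: [1.485, 1.707, -0.852]
wrist_force: [-0.2, -0.6, -4.4]
gripper_width: 0.591
```

```bash
python3 pl.py "[(.006,-.065,-.02)]" 0 .2
```

```text
54.3 plate tcp [ 0.0079 -0.0665 -0.0178] tool axes in plate (rows x,y,z)
 [[ 0.037  0.032 -0.999]
 [-0.001 -0.999 -0.032]
 [-0.999  0.002 -0.037]] [-0.2 -0.6 -4.4]
[{"offset": [0.04, -0.03, 0.04], "turn": 0.0}]
end [0.6105 0.0455 0.0708] [ 1.485  1.707 -0.852]
```

>>> apply_moves --deltas '[{"offset":[0.06,0,0],"turn":0.0},{"offset":[0,0,0],"turn":0.0}]'

```text
t: 54.55
position: [0.6123, 0.0467, 0.0727]
ee_rot: [1.486, 1.705, -0.851]
wrist_force: [-3.1, -3.5, 4.3]
gripper_width: 0.592
```

>>> apply_moves --deltas '[{"offset":[0.05,0,0],"turn":0.0},{"offset":[0,0,0],"turn":0.0}]'

```text
t: 54.8
position: [0.6124, 0.0468, 0.0726]
ee_rot: [1.487, 1.703, -0.851]
wrist_force: [-6.0, -7.4, 14.5]
gripper_width: 0.595
```

Contact on the plate. Ease slightly and slide down to the ledge in small steps.

>>> apply_moves --deltas '[{"offset":[-0.04,0,0.04],"turn":0.0},{"offset":[0,0,0.04],"turn":0.0},{"offset":[0,0,0],"turn":0.0}]'

```text
t: 55.18
position: [0.6124, 0.0466, 0.0726]
ee_rot: [1.487, 1.71, -0.846]
wrist_force: [-4.4, -2.4, 11.8]
gripper_width: 0.589
```

```bash
python3 pl.py "[(.0,-.065,-.02)]" 0 .2|head -1; python3 -c "
from plan import *
A,o=plateT(np.load('plate.npy'));print('F plate',(observe()['wrist_force']@A).round(1))
snap('scene','s8.png');im=cv2.imread('pics/s8.png')
cv2.imwrite('pics/c8.png',cv2.resize(im[120:250,230:370],None,fx=4,fy=4,interpolation=3))
"
```

```text
55.175 plate tcp [ 0.0075 -0.067  -0.0187] tool axes in plate (rows x,y,z)
F plate [ 4.2  4.6 11.2]
```

>>> apply_moves --deltas '[{"offset":[-0.06,0,0],"turn":0.0},{"offset":[0,0,0.08],"turn":0.0},{"offset":[0,0,0],"turn":0.0}]'

```text
t: 55.6
position: [0.6131, 0.0414, 0.0698]
ee_rot: [1.487, 1.709, -0.849]
wrist_force: [-0.2, 2.3, 2.7]
gripper_width: 0.594
```

```bash
python3 pl.py "[(.0,-.065,-.02)]" 0 .2|head -1; python3 -c "
from plan import *
A,o=plateT(np.load('plate.npy'));print('F plate',(observe()['wrist_force']@A).round(1))
"
```

```text
55.6 plate tcp [ 0.0016 -0.0671 -0.0185] tool axes in plate (rows x,y,z)
F plate [ 3.3 -0.   1.2]
```

>>> apply_moves --deltas '[{"offset":[0,0,0.08],"turn":0.0},{"offset":[0,0,0],"turn":0.0}]'

```text
t: 55.85
position: [0.6131, 0.0415, 0.07]
ee_rot: [1.489, 1.714, -0.845]
wrist_force: [-2.9, 6.0, 9.8]
gripper_width: 0.589
```

```bash
python3 pl.py "[(.0,-.065,-.02)]" 0 .2|head -1; python3 -c "
from plan import *
A,o=plateT(np.load('plate.npy'));print('F plate',(observe()['wrist_force']@A).round(1))
"
```

```text
55.85 plate tcp [ 0.0018 -0.0671 -0.0183] tool axes in plate (rows x,y,z)
F plate [10.3  2.3  5.3]
```

Against the ledge: no further travel and Fx rises to 10 N at x≈0.002. Release gently and retreat along the normal.

>>> apply_moves --deltas '[{"offset":[0,0,0],"turn":0.0},{"offset":[0,0,0],"turn":0.0},{"offset":[0,0,0],"turn":0.0}]' --force 4

```text
t: 56.22
position: [0.6138, 0.0389, 0.0679]
ee_rot: [1.487, 1.709, -0.847]
wrist_force: [-0.1, 5.0, 4.6]
gripper_width: 0.597
```

>>> apply_moves --deltas '[{"offset":[0,0,0],"turn":0.0},{"offset":[0,0,0],"turn":0.0},{"offset":[0,0,0],"turn":0.0},{"offset":[0,0,0],"turn":0.0},{"offset":[-0.2,0,0],"turn":0.0},{"offset":[-0.5,0,0],"turn":0.0},{"offset":[-1,0,0],"turn":0.0},{"offset":[-1,0,0],"turn":0.0},{"offset":[-1,0,0],"turn":0.0}]' --fingers 0.8

```text
t: 57.35
position: [0.6296, -0.0622, 0.2256]
ee_rot: [1.485, 1.705, -0.852]
wrist_force: [0.8, -0.1, -0.2]
gripper_width: 0.902
```

>>> apply_moves --deltas '[{"offset":[-1,0,0],"turn":0.0},{"offset":[-0.6,0,0],"turn":0.0},{"offset":[0,0,0],"turn":0.0}]'

```text
t: 57.72
position: [0.6376, -0.1051, 0.2932]
ee_rot: [1.487, 1.699, -0.852]
wrist_force: [-0.1, -0.0, -0.8]
gripper_width: 0.897
```

```bash
python3 pl.py "[(.0,-.065,.25)]" 0 1; python3 -c "
from plan import *
snap('scene','s9.png');snap('wrist','w9.png');snap('side','d9.png')
A,o=plateT(np.load('plate.npy'));W=lambda *q:A@np.array(q)+o
B=[W(.065,-.0375,.04),W(.065,-.0925,.04),W(-.065,-.0925,.04),W(-.065,-.0375,.04),W(0,-.065,.04),W(0,.065,.04)]
print(proj('w9.png',B).round(0).tolist(),proj('side0.png',B[4:]))
for f in('w9.png','s9.png'):
  h=cv2.cvtColor(cv2.imread('pics/'+f),cv2.COLOR_BGR2HSV)
  for n,lo,hi in(('blue',112,125),('green',55,75)):
    m=cv2.inRange(h,(lo,110,60),(hi,255,255));k,l,st,ce=cv2.connectedComponentsWithStats(m)
    print(f,n,[(int(st[i][4]),ce[i].round(1).tolist()) for i in range(1,k) if st[i][4]>150])
im=np.hstack([cv2.resize(cv2.imread('pics/w9.png'),(460,345)),cv2.resize(cv2.imread('pics/d9.png')[130:420,180:440],(310,345))]); cv2.imwrite('pics/c9.png',im)
"
```

```text
57.725 plate tcp [-0.0151 -0.0757  0.2492] tool axes in plate (rows x,y,z)
 [[ 0.033  0.027 -0.999]
 [-0.001 -1.    -0.027]
 [-0.999  0.002 -0.033]] [-0.1 -0.  -0.8]
[{"offset": [-0.0, -0.21, -0.3], "turn": 0.0}]
end [ 0.6258 -0.0937  0.3014] [ 1.487  1.699 -0.852]
[[252.0, 124.0], [298.0, 124.0], [297.0, 228.0], [254.0, 228.0], [275.0, 178.0], [173.0, 177.0]] [[252.76651816 207.32720874]
 [296.48312114 215.61685602]]
w9.png blue [(262, [281.2, 188.0])]
w9.png green [(2358, [171.0, 176.1])]
s9.png blue [(335, [115.1, 350.3])]
s9.png green []
```

View pics/c9.png

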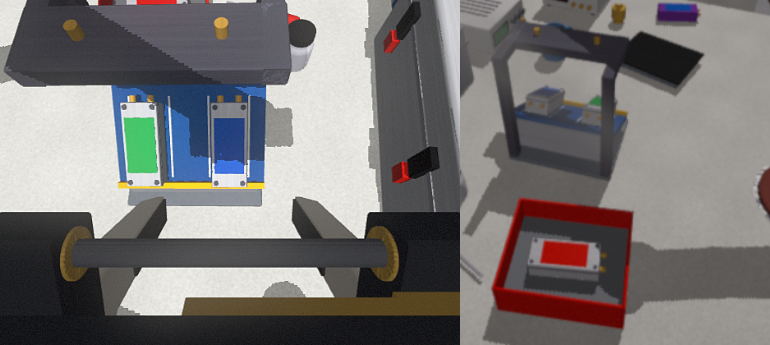

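The blue unit lies flat in the free lane. Its corners are at about (256–301, 124–228) in full-image pixels, against a predicted (252–298, 124–228), and its lower end is on the ledge. Green is unmoved, red lies flat in the crate, and the gripper is clear of everything.

```bash
python3 -c "
from plant import hand_in
print(hand_in())"
```

```text
the job is handed in; nothing more can be done
None
```

I finished both moves and handed the job in at about 58 s of the 72 s allowed. The red-labelled unit lies on the grey inlay in the reject crate. The blue-labelled unit is in the lane that became free.

**How I tilted the tool:** the move commands cannot tilt it directly. I pushed the arm to the edge of its reach until the tool leaned 30°, and undid that lean before setting down in the crate. During these pushes joint 6 read 1.983 against its stated limit of 1.98. That may only be rounding, but it is not proven.

**What went wrong:**
- **First grasp:** it failed because the real fingertips end about 32 mm short of the reported TCP. The fingers closed on the top edge of the red unit and tilted it briefly. It settled flat again about 6 mm sideways, still in its lane, and the second grasp held.
- **Red's lift-out:** by my geometry the sockets may have passed very close to, or grazed, the bridge beam. I saw no force sign, but I only had readings at the end of each move. I brought the blue unit in by a different path to avoid this.

**Last checks:**
- **Red unit:** its label was within 1 px of the prediction in the side camera, and the wrist camera gave the same position, flat on the inlay about 33 mm up. First contact read 6.8 N, and the last picture shows it lying flat, label up.
- **Blue unit:** it lies flat along the lane, label up, sockets uphill. It stopped against the ledge with about 10 N along the slope. It sits about 3–4 mm outward from the lane centre by the picture (about 2 mm by the arm reading), and I left it there.
- **Green unit:** its label is within 2 px of the prediction, so I take it as unmoved.
- **Gripper:** it was open and clear of everything at hand-in.

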